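# Press the locking pins of the drive modules and rack them

### The job

Each loose drive module has a steel locking pin standing proud of its nose: push the module nose first along the pressing jig and hold it steady against the stop blocks until the sprung plunger has driven the pin flush, never pressing a pin with the gripper. Then slide each module nose first, lying flat, into a free slot of the storage rack until it is fully home, and let go. Leave the module that is already in the rack in its slot, and leave the mouse, the wheel and the battery holder alone.

Things in the scene. Friction and masses are not known exactly. Their poses are not given: they have to be found in the camera images.
- module1: grey plastic drive module, lying flat: body 84 long (its x) x 40 wide (y) x 20 high; on top one black upright grip tab 14 (x) x 22 (y), rising from 20 to 60 above the underside. Origin: on the underside straight below the tab's centre; +x points to the nose end face, 50 from the origin; the tail end face is 34 behind it. 190 g. May be absent.
- pin1 (a joint): steel locking pin, 8 diameter, in the middle of module1's nose face, axis 11 above the underside: 0 = standing 8 mm proud, 0.008 = flush (m). It is stiff: below 1 N it does not move, above that it creeps in slowly, about 0.5 mm/s for each newton over 1, and stays; about 4 s under the plunger
- module2: as module1; may be absent
- pin2 (a joint): as pin1, in module2
- module3: as module1; may be absent
- pin3 (a joint): as pin1, in module3
- module4: as module1; may be absent
- pin4 (a joint): as pin1, in module4
- jig: fixed plywood pressing jig. Origin: underside of its base plate (6 thick, x -75 to +85, y -50 to +50). Modules slide on the plate along its +x, nose first, from the mouth at -x between two low guides (44 apart, x -35 to +35, tops 18 above the table, rounded front ends), up to two aluminium stop blocks (front faces at x = +35, 32 high, 20 gap between them for the plunger)
- jig_stop (a point): on top of the jig's base plate, where a module's origin lies when its nose face is against the stop blocks: x = -15, y = 0, z = 6 in the jig's frame; axes as the jig
- plunger (a joint): the jig's sprung steel plunger, 10 diameter, axis 17 above the table, along the jig's x at y = 0; 0 = out, flat tip 1 mm proud of the stop faces; grows as it is pushed back (m, at most 0.014). Spring force 4 N at 0 plus 0.2 N per mm: it pushes a module that is let go off the stop, by about 1 mm once the pin is flush
- rack: fixed plywood storage rack with 5 like slots side by side, mouths at its -x side. Origin: underside of its base plate (6 thick, x -75 to +40, y -134 to +134). Slots: centres at y = -104, -52, 0, 52, 104; 44 wide between walls (x -35 to +35, rounded front ends); a lip overhangs each side by 7 (underside 29, top 33 above the table), leaving 30 open above for the tab
- rack_home (a point): on top of the rack's base plate in the middle slot, where a module's origin lies when it is fully home, flat with its nose face at the slot's end stops (at x = +33 of the rack; 30 gap between them): x = -17, y = 0, z = 6 in the rack's frame; in the other slots the same at y = -104, -52, 52, 104
- stored1: a finished module (pin already flush; same shape, origin and axes as module1) that already stands home in the rack's slot at y = -104; all but one of stored1 to stored5 are absent
- stored2: a finished module (pin already flush; same shape, origin and axes as module1) that already stands home in the rack's slot at y = -52; all but one of stored1 to stored5 are absent
- stored3: a finished module (pin already flush; same shape, origin and axes as module1) that already stands home in the rack's slot at y = 0; all but one of stored1 to stored5 are absent
- stored4: a finished module (pin already flush; same shape, origin and axes as module1) that already stands home in the rack's slot at y = 52; all but one of stored1 to stored5 are absent
- stored5: a finished module (pin already flush; same shape, origin and axes as module1) that already stands home in the rack's slot at y = 104; all but one of stored1 to stored5 are absent
- mouse: computer mouse, 100 x 58 x 30; bystander, origin under its centre
- wheel: black toy-robot wheel lying flat, 75 diameter, 30 high; bystander, origin under its centre
- battery_holder: open black battery holder with three cells, 75 x 62 x 25; bystander, origin under its centre
Mind the look-alikes: they are no part of the job. Leave any blue, purple or yellow look-alike of the jig alone.

How it is judged (in metres and radians):
On the way:
1. a module is held nose against the jig's stop blocks (within 3 mm) for 1 s (((x of module1 in the frame of jig between -0.018 and -0.012 m and y of module1 in the frame of jig between -0.004 and 0.004 m and z of module1 in the frame of jig below 0.011 m) or (x of module2 in the frame of jig between -0.018 and -0.012 m and y of module2 in the frame of jig between -0.004 and 0.004 m and z of module2 in the frame of jig below 0.011 m) or (x of module3 in the frame of jig between -0.018 and -0.012 m and y of module3 in the frame of jig between -0.004 and 0.004 m and z of module3 in the frame of jig below 0.011 m) or (x of module4 in the frame of jig between -0.018 and -0.012 m and y of module4 in the frame of jig between -0.004 and 0.004 m and z of module4 in the frame of jig below 0.011 m))), for 1 s.
At the end, for the whole second after the job is handed in: every module present has its pin pressed in by at least 6.5 of 8 mm and lies flat, nose first, in a rack slot, within 4.5 mm of fully home and at rest; the module stored at the start is still home in its own slot likewise (value of joint each of pin1, pin2, pin3, pin4 above 0.0065 m and x of module1 in the frame of rack between -0.0215 and -0.0125 m and y of module1 in the frame of rack between -0.112 and 0.112 m and z of module1 in the frame of rack between 0.003 and 0.0095 m and angle between the x axis of each of module1, module2, module3, module4, stored1, stored2, stored3, stored4, stored5 and the x axis of rack, either way round below 0.09 rad and angle between each of module1, module2, module3, module4, stored1, stored2, stored3, stored4, stored5's own z axis and vertical below 0.08 rad and linear speed of each of module1, module2, module3, module4 below 0.02 m/s and x of module2 in the frame of rack between -0.0215 and -0.0125 m and y of module2 in the frame of rack between -0.112 and 0.112 m and z of module2 in the frame of rack between 0.003 and 0.0095 m and x of module3 in the frame of rack between -0.0215 and -0.0125 m and y of module3 in the frame of rack between -0.112 and 0.112 m and z of module3 in the frame of rack between 0.003 and 0.0095 m and x of module4 in the frame of rack between -0.0215 and -0.0125 m and y of module4 in the frame of rack between -0.112 and 0.112 m and z of module4 in the frame of rack between 0.003 and 0.0095 m and x of stored1 in the frame of rack between -0.0215 and -0.0125 m and y of stored1 in the frame of rack between -0.11 and -0.098 m and z of stored1 in the frame of rack between 0.003 and 0.0095 m and x of stored2 in the frame of rack between -0.0215 and -0.0125 m and y of stored2 in the frame of rack between -0.058 and -0.046 m and z of stored2 in the frame of rack between 0.003 and 0.0095 m and x of stored3 in the frame of rack between -0.0215 and -0.0125 m and y of stored3 in the frame of rack between -0.006 and 0.006 m and z of stored3 in the frame of rack between 0.003 and 0.0095 m and x of stored4 in the frame of rack between -0.0215 and -0.0125 m and y of stored4 in the frame of rack between 0.046 and 0.058 m and z of stored4 in the frame of rack between 0.003 and 0.0095 m and x of stored5 in the frame of rack between -0.0215 and -0.0125 m and y of stored5 in the frame of rack between 0.098 and 0.11 m and z of stored5 in the frame of rack between 0.003 and 0.0095 m); the robot touches nothing.
It fails at once if the gripper's fingers press a locking pin (over 2 N) (contact force between the fingers and pin1 above 2 N or contact force between the fingers and pin2 above 2 N or contact force between the fingers and pin3 above 2 N or contact force between the fingers and pin4 above 2 N).
It fails at once if a bystander (mouse, wheel, battery holder) is moved more than 25 mm (distance of any of mouse, wheel, battery_holder from where it was at the start of the episode above 0.025 m).
Of stored1, stored2, stored3, stored4, stored5 only 1 to 1 are there at a start; the rules pass over those that are not, and their reading is None.
Of module1, module2, module3, module4 only 3 to 4 are there at a start; the rules pass over those that are not, and their reading is None.
At some moment in a run one of module1, module2, module3, module4 may be knocked a few centimetres aside while the robot is not near it.
Once in a run the grip may slacken for a moment while it holds something.
It also fails if it takes over 210 s, if anything falls off the work surface, if the arm or the gripper's body presses on something with over 40 N, if the wrist force passes 120 N, or if a joint passes its speed limit or range.

### The arm

A 6-joint arm with a two-finger parallel gripper is mounted at the origin on the work surface. World frame = base frame: x ahead of the robot, y to its left, z up, the work surface at z = 0. Lengths are in m, angles in degrees, forces in N, time in s.
With the tool pointing down it reaches from about 0.35 to 0.875 m from the base axis. Payload 4.2 kg.
Tool frame: the origin (TCP) lies at the very end of the fingers, on their centre line; the grasp point (between the pads) lies 19 mm behind it; z points along the fingers, x is the direction in which the jaws open and shut, and the axes are right-handed (so a half turn about z gives the same grasp; the last joint's range is limited). The gripper opens to 87 mm and grips with 3 to 60 N. Pads are 19 mm wide; open, the fingers measure 117 mm over their backs; the gripper's body (75 mm by 190 mm) begins 51 mm behind the grasp point.
Start: joints at [-49.183, 22.042, 0.453, 0, -68.411, -14.817], TCP at [0.274, -0.562, 0.223] pointing down, gripper open.
Joint ranges: [-179.83, 179.83], [-69.29, 118.12], [-61.27, 80.66], [-181.25, 117.63], [-171.15, -9.14], [-177.46, 177.46]. Speed limits (degrees/s): [159.86, 159.86, 180, 180, 180, 180].

### API

Orientations are given as a 3x3 rotation matrix whose columns are the frame's x, y, z axes.
In Python, from station import r gives the robot as it stands.
- The arm moves only by the tool move_arm, never from a script. Its argument "series" is a list that holds one entry, the list of rows, each a list of 7 numbers: the shift along the tool's x, y, z in cm, then the turn, a rotation vector about the tool's x, y, z in degrees, then the opening, from -1 (shut) to 1 (fully open). In form: [[[dx, dy, dz, wx, wy, wz, fingers], ...]]. A call has 1 to 12 rows; each row shifts and turns the commanded pose from where the row before left it, along the tool's axes as they then stand; what a row does not reach is not made up. A row lasts 1/8 s, in which the tool goes at most 62.5 mm and 10.7 degrees, less where a joint would pass 70% of its speed; a pose out of reach is approached as far as the arm can. A call is refused whole if a number of a shift passes 6.25 or a number of a turn 10.7, either way. A call with a gripper value outside its range is refused whole. The fingers move at their own pace and stop on an object; the grip force is fixed at half the most. Time passes only in rows, so rows that do not move let the fingers close. It gives the time, the measured TCP pose, the force and the opening at its end, in the units of the state.
- r.sense(): the state, without advancing time (a new reading comes with each control period).
- r.capture(name): name is "scene" or "top" or "wrist"; returns a dict with "color" (384x512x3 uint8, blue, green, red), "fx", "fy", "cx", "cy" (pixels), "rvec" (rotation vector, rad) and "tvec" (3), from world to camera coordinates, as OpenCV has them; the wrist camera has in their place "tool_from_camera" (4x4, takes a point from camera to tool coordinates, whose origin is the TCP and whose axes are the tool frame's). Camera axes: x right, y down, z forward; pixel columns grow to the right and rows downward; lengths in m; the calibration is good to about 2 mm. A picture is of the moment at which its call begins: read the wrist's pose just before it. There is no depth.
- r.finish_job(): hands the job in, once; it reports no verdict.
The state is a dict: "time_s": time; "joints": joint angles; "joint_velocities": joint speeds; "effort": joint torques, N m; "tcp_pos": TCP position; "ee_rot": TCP orientation; "wrist_force": force on the tool from outside, world axes, zero at the start; "moment": the same for the moment, N m; "gripper_width": opening from 0.0 (shut) to 1.0 (fully open).
Only numpy, scipy, OpenCV 4.12 (cv2) and the standard library are available. Lean on these libraries where they do the work, as an engineer would, in place of code of your own. Each camera call takes 0.05 s, during which the arm holds its last target.

## Working session

There is one attempt and no reset: what is moved stays moved. The work goes in short steps, Python scripts to look and compute and a tool call to move; the robot and the scene stay as the last step left them, time stands still between calls to the robot, and variables do not carry over. Pictures are saved under pics/ and viewed, and the job is handed in when it is done.

Besides the shell and the picture viewer there is one more tool, called as name([rows], argument=value, ...), one row to a line, values as JSON. move_arm: Moves the arm, as the interface text tells. Its arguments: {"type":"object","properties":{"series":{"type":"array","items":{"type":"array","items":{"type":"array","items":{"type":"number"}}}}},"required":["series"]}

```bash
mkdir -p pics; ls; python3 - <<'E'
from station import r
import cv2
print(r.sense())
for n in ("scene","top","wrist"):
    c=r.capture(n); cv2.imwrite(f"pics/{n}0.png",c["color"])
    print(n,{k:v for k,v in c.items() if k!="color"})
E
```

```text
pics
{'time_s': 0.0, 'joints': array([-4.91814832e+01,  2.20921129e+01,  3.77005201e-01, -2.91534967e-02,
       -6.84098087e+01, -1.48146570e+01]), 'joint_velocities': array([-0.09190092, -0.05189421, -0.01879374,  0.03517679,  0.01805755,
        0.01114883]), 'effort': array([ 8.56042407e-04, -3.90663993e+01,  1.87413025e+01,  4.21990246e+00,
        1.10645496e-02, -2.05721958e-04]), 'tcp_pos': array([ 0.27374487, -0.56117516,  0.22142598]), 'ee_rot': array([[-4.38261758e-01,  8.98846757e-01, -1.06703804e-03],
       [ 8.98844628e-01,  4.38263046e-01,  1.95917149e-03],
       [ 2.22863828e-03, -1.00471470e-04, -9.99997512e-01]]), 'wrist_force': array([0.46447082, 0.10390205, 0.01714412]), 'moment': array([-0.01667708,  0.00178567,  0.01355259]), 'gripper_width': 0.9987437787725064}
scene {'fx': 429.6089043799182, 'fy': 429.6089043799182, 'cx': 260.78062926395535, 'cy': 196.12471089848592, 'rvec': array([ 0.97186626,  2.40984611, -1.11278419]), 'tvec': array([ 0.35152072, -0.19448077,  1.63315277])}
top {'fx': 440.70143394454135, 'fy': 440.70143394454135, 'cx': 265.42587973826, 'cy': 195.30755416536547, 'rvec': array([ 2.21969157, -2.19483555,  0.07304607]), 'tvec': array([-0.02955826,  0.49496449,  1.41381094])}
wrist {'fx': 283.11776719476717, 'fy': 283.11776719476717, 'cx': 255.89568421030918, 'cy': 190.46840550070442, 'tool_from_camera': array([[ 9.99999346e-01, -1.08576683e-03,  3.60381171e-04,
        -1.52070900e-04],
       [ 9.29677091e-04,  9.54848458e-01,  2.97091834e-01,
        -8.14430257e-02],
       [-6.66681864e-04, -2.97091304e-01,  9.54848843e-01,
        -1.62147190e-01],
       [ 0.00000000e+00,  0.00000000e+00,  0.00000000e+00,
         1.00000000e+00]])}
```

View pics/top0.png

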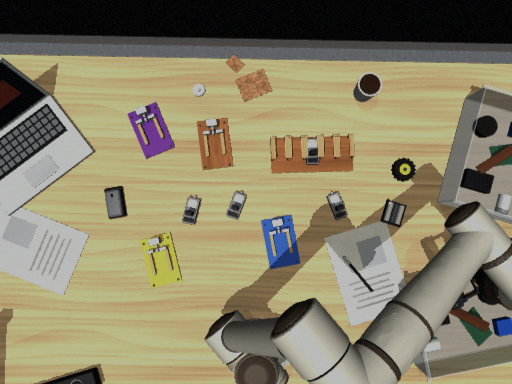

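View pics/scene0.png

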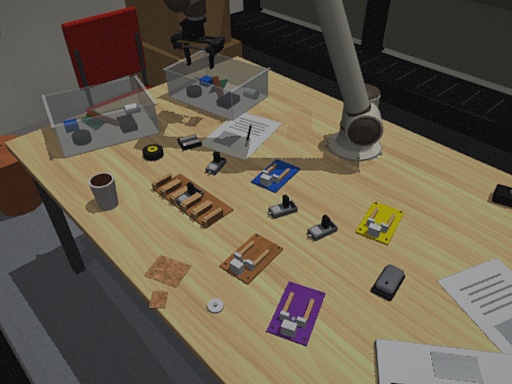

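View pics/wrist0.png

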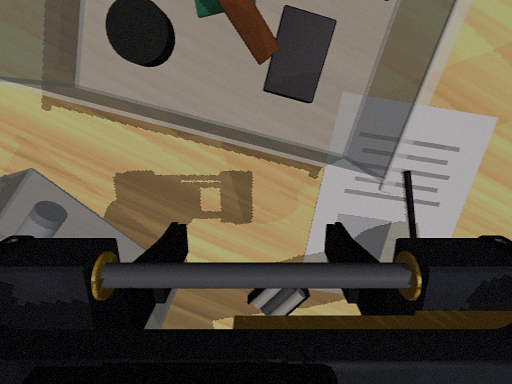

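```bash
cat > h.py <<'E'
import numpy as np, cv2
from station import r
def ray(c,u,v,T=None):
    K=np.array([[c["fx"],0,c["cx"]],[0,c["fy"],c["cy"]],[0,0,1]])
    d=np.linalg.inv(K)@np.array([u,v,1.0])
    if T is None:
        R=cv2.Rodrigues(c["rvec"])[0]; return -R.T@c["tvec"], R.T@d
    M=T@c["tool_from_camera"]; return M[:3,3], M[:3,:3]@d
def p2w(c,u,v,z,T=None):
    o,d=ray(c,u,v,T); return o+d*(z-o[2])/d[2]
def w2p(c,p,T=None):
    p=np.asarray(p,float)
    if T is None: q=cv2.Rodrigues(c["rvec"])[0]@p+c["tvec"]
    else: q=np.linalg.inv(T@c["tool_from_camera"])@np.r_[p,1]; q=q[:3]
    return np.array([c["fx"]*q[0]/q[2]+c["cx"],c["fy"]*q[1]/q[2]+c["cy"]])
def tool():
    s=r.sense(); T=np.eye(4); T[:3,:3]=s["ee_rot"]; T[:3,3]=s["tcp_pos"]; return T
def crop(im,x0,y0,x1,y1,k,name):
    cv2.imwrite("pics/"+name,cv2.resize(im[y0:y1,x0:x1],None,fx=k,fy=k,interpolation=cv2.INTER_CUBIC))
E
python3 - <<'E'
from h import *
c=r.capture("top"); im=c["color"]
np.save("top.npy",im)
crop(im,180,105,280,180,8,"jig.png")
crop(im,260,125,360,180,8,"rack.png")
crop(im,170,175,260,235,8,"modsL.png")
crop(im,315,180,415,235,8,"modsR.png")
print(p2w(c,215,143,0),p2w(c,312,153,0))
E
```

```text
[0.66522858 0.14267312 0.        ] [ 0.63666012 -0.17564338  0.        ]
```

View pics/jig.png

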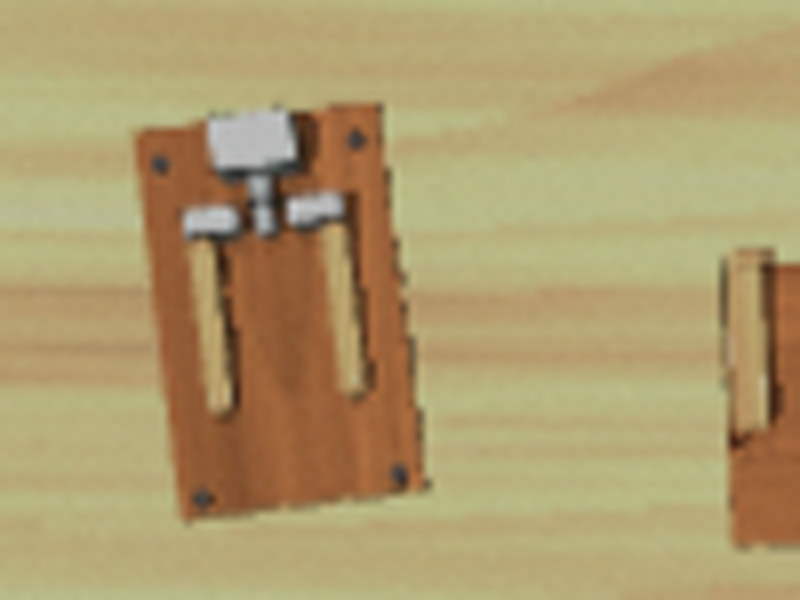

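View pics/rack.png

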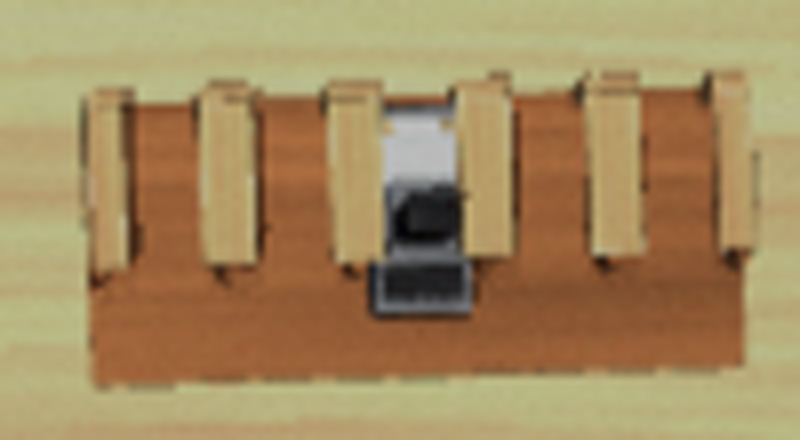

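View pics/modsL.png

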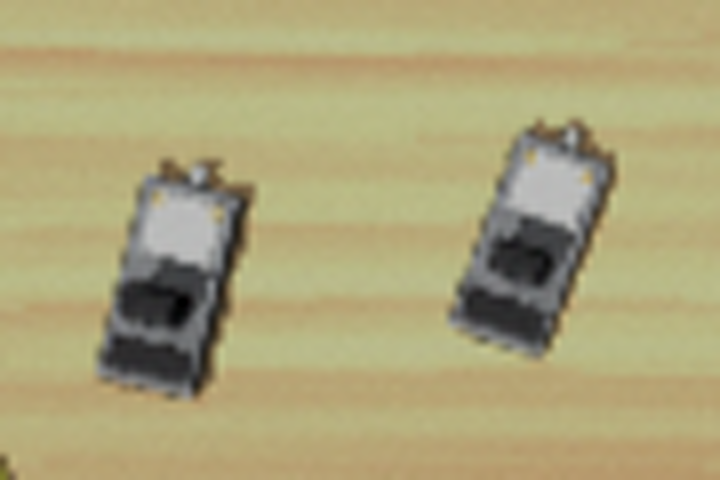

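View pics/modsR.png

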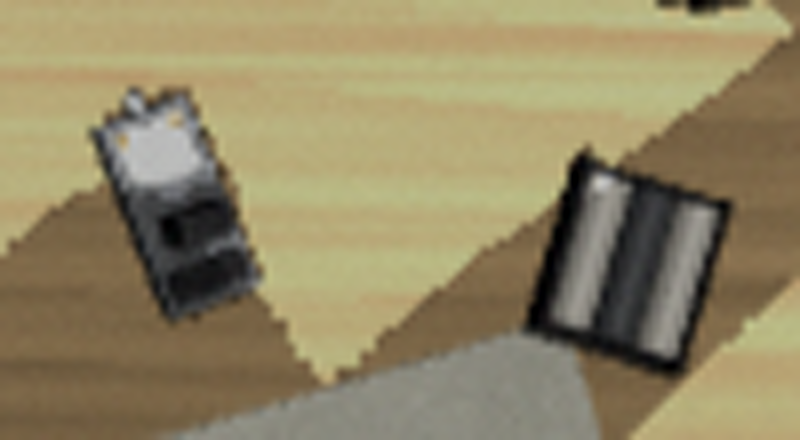

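```bash
cat >> h.py <<'E'
from scipy.optimize import least_squares
def fit(c,model,px,T=None,x0=(0.6,0,0)):
    """pose x,y,yaw(deg) fitting model pts (obj frame, z world height) to pixels"""
    model=np.array(model,float); px=np.array(px,float)
    def f(p):
        a=np.radians(p[2]); R=np.array([[np.cos(a),-np.sin(a)],[np.sin(a),np.cos(a)]])
        return np.concatenate([w2p(c,np.r_[R@m[:2]+p[:2],m[2]],T)-q for m,q in zip(model,px)])
    s=least_squares(f,x0,x_scale=[.1,.1,10]); return s.x, np.abs(s.fun).max(), s.fun.reshape(-1,2).round(1)
JIG=[(.085,.05,.006),(.085,-.05,.006),(-.075,-.05,.006),(-.075,.05,.006)]
MOD=[(.05,.02,.02),(.05,-.02,.02),(-.034,-.02,.02),(-.034,.02,.02)]
def up(pts,x0,y0,k): return [((u+.5)/k-.5+x0,(v+.5)/k-.5+y0) for u,v in pts]
E
python3 - <<'E'
from h import *
c=r.capture("top")
def P(n,*a):
    x,e,f=fit(*a); print(n,(x*[1000,1000,1]).round(1),round(e,2),f.tolist())
P("jig",c,JIG,up([(135,130),(380,103),(425,487),(185,520)],180,105,8))
P("rack",c,[(-.075,.134,.006),(-.075,-.134,.006)]+[(-.035,y,.033) for y in (.078,.026,-.026,-.078)],up([(95,385),(745,367),(232,265),(360,263),(487,257),(617,254)],260,125,8))
P("A",c,MOD,up([(145,178),(247,190),(195,397),(100,376)],170,175,8))
P("B",c,MOD,up([(520,132),(612,160),(545,355),(452,320)],170,175,8))
P("C",c,MOD,up([(95,133),(185,92),(260,280),(175,320)],315,180,8))
E
```

```text
jig [658.4 142.3   7.9] 0.31 [[0.1, 0.1], [-0.1, -0.2], [0.3, 0.2], [-0.3, -0.1]]
rack [ 652.6 -172.2    2.4] 0.91 [[-0.4, -0.8], [0.2, -0.9], [-0.2, 0.4], [-0.0, 0.2], [0.3, 0.5], [0.2, 0.4]]
A [436.5 215.4 -11.7] 0.76 [[0.2, -0.8], [-0.4, 0.4], [0.3, 0.2], [-0.1, 0.1]]
B [455.8  72.5 -18.5] 0.69 [[-0.0, -0.7], [0.2, -0.1], [-0.0, 0.3], [-0.2, 0.5]]
C [ 457.9 -257.8   23.3] 0.63 [[-0.3, -0.5], [-0.2, -0.1], [0.6, 0.4], [-0.1, 0.2]]
```

```bash
cat >> h.py <<'E'
from scipy.spatial.transform import Rotation as Ro
def plan(p,a,n,g,prec=2):
    """rows from the measured pose to TCP p (m), tool-x yaw a deg, pointing down, in n rows, opening g"""
    T=tool(); a=np.radians(a); ca,sa=np.cos(a),np.sin(a)
    Rt=np.array([[ca,sa,0],[sa,-ca,0],[0,0,-1.]])
    R0=Ro.from_matrix(T[:3,:3]); rv=(R0.inv()*Ro.from_matrix(Rt)).as_rotvec()/n
    R=R0; dp=(np.array(p)-T[:3,3])/n; rows=[]
    for i in range(n):
        rows.append([round(float(x),prec) for x in R.inv().apply(dp)*100]+[round(float(x),1) for x in np.degrees(rv)]+[g]); R=R*Ro.from_rotvec(rv)
    print("[["+",".join(str(x).replace(" ","") for x in rows)+"]]")
def st():
    s=r.sense(); R=s["ee_rot"]; print("t",round(s["time_s"],2),"tcp",(s["tcp_pos"]*1000).round(1),"a",round(float(np.degrees(np.arctan2(R[1,0],R[0,0]))),2),"tilt",(R[:2,2]*57.3).round(2),"F",s["wrist_force"].round(1),"w",round(float(s["gripper_width"])*87,1))
E
python3 - <<'E'
from h import *
plan((.64,-.19,.2),182.4,11,1)
E
```

```text
[[[1.58,4.47,0.2,0.0,-0.0,-6.0,1],[1.1,4.61,0.2,0.0,-0.0,-6.0,1],[0.61,4.7,0.2,0.0,-0.0,-6.0,1],[0.11,4.74,0.2,0.0,-0.0,-6.0,1],[-0.39,4.73,0.2,0.0,-0.0,-6.0,1],[-0.89,4.66,0.2,0.0,-0.0,-6.0,1],[-1.37,4.54,0.2,0.0,-0.0,-6.0,1],[-1.84,4.37,0.2,0.0,-0.0,-6.0,1],[-2.29,4.15,0.2,0.0,-0.0,-6.0,1],[-2.71,3.89,0.2,0.0,-0.0,-6.0,1],[-3.11,3.58,0.2,0.0,-0.0,-6.0,1]]]
```

move_arm([
  [[1.6,4.5,0.2,0,0,-6,1],[1.1,4.6,0.2,0,0,-6,1],[0.6,4.7,0.2,0,0,-6,1],[0.1,4.7,0.2,0,0,-6,1],[-0.4,4.7,0.2,0,0,-6,1],[-0.9,4.7,0.2,0,0,-6,1],[-1.4,4.5,0.2,0,0,-6,1],[-1.8,4.4,0.2,0,0,-6,1],[-2.3,4.2,0.2,0,0,-6,1],[-2.7,3.9,0.2,0,0,-6,1],[-3.1,3.6,0.2,0,0,-6,1],[0,0,0,0,0,0,1]],
])

```text
time_s: 1.75
tcp_pos: [0.6429, -0.1882, 0.1993]
ee_rot: [[-0.999, -0.039, -0.001], [-0.039, 0.999, 0.0], [0.001, 0.0, -1.0]]
wrist_force: [-1.3, 0.4, -0.0]
gripper_width: 0.999
```

```bash
python3 - <<'E'
from h import *
st(); T=tool(); c=r.capture("wrist"); cv2.imwrite("pics/w1.png",cv2.resize(c["color"],None,fx=1.5,fy=1.5,interpolation=cv2.INTER_CUBIC))
np.save("w1T.npy",T)
cv2.imwrite("pics/top1.png",r.capture("top")["color"])
E
```

```text
t 1.75 tcp [ 642.9 -188.2  199.3] a -177.77 tilt [-0.05  0.02] F [-1.3  0.4 -0. ] w 86.9
```

View pics/w1.png

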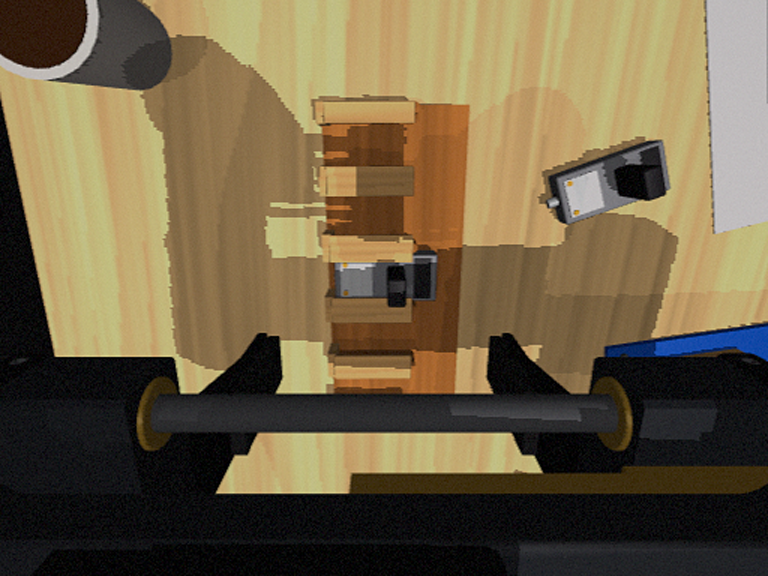

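View pics/top1.png

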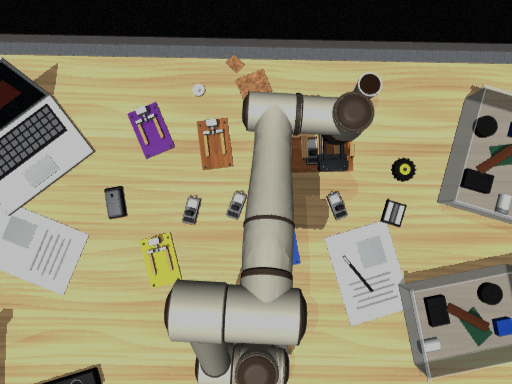

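```bash
python3 - <<'E'
from h import *
T=tool(); np.save("w1T.npy",T); c=r.capture("wrist"); np.save("w1.npy",c["color"])
crop(c["color"],195,55,325,155,6,"rackw.png")
crop(c["color"],195,150,325,250,6,"rackw2.png")
E
```

```text
(no output)
```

View pics/rackw.png

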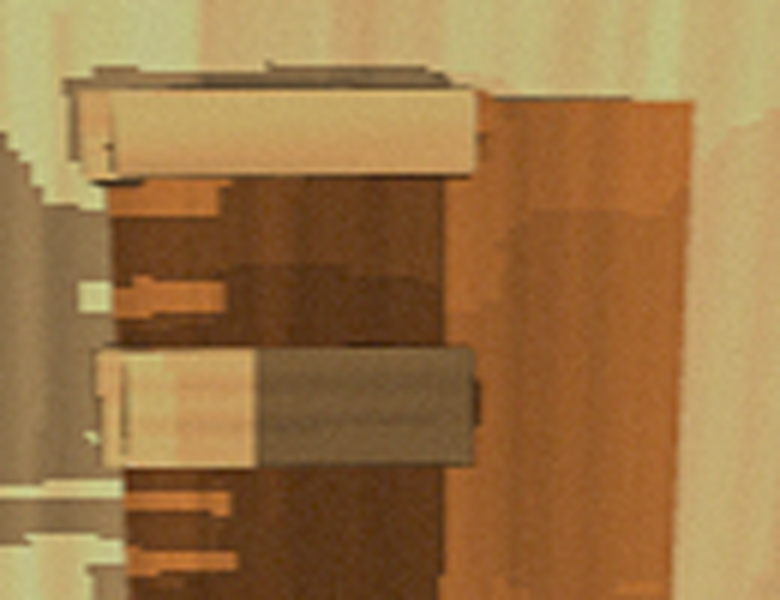

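View pics/rackw2.png

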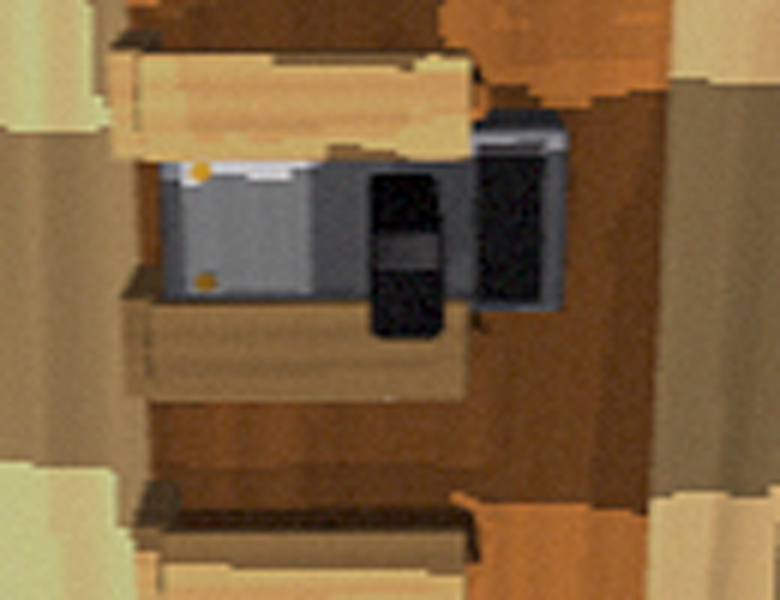

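```bash
python3 - <<'E'
from h import *
T=np.load("w1T.npy"); c=r.capture("wrist")
a=up([(475,174),(472,347),(472,466),(692,100)],195,55,6); b=up([(470,58),(468,160),(466,303),(464,400),(567,126),(562,309)],195,150,6)
m=[(-.035,y,.033) for y in(-.119,-.089,-.067)]+[(-.075,-.134,.006)]+[(-.035,y,.033) for y in(-.037,-.015,.015,.037)]+[(-.051,-.02,.026),(-.051,.02,.026)]
x,e,f=fit(c,m,a+b,T); print((x*[1000,1000,1]).round(2),f.tolist())
x,e,f=fit(c,m[:8],(a+b)[:8],T); print((x*[1000,1000,1]).round(2),f.tolist())
E
```

```text
[ 654.5  -171.8     2.36] [[1.0, 0.2], [1.1, -0.1], [0.9, -0.0], [-2.2, -0.0], [0.9, -1.1], [1.0, 0.0], [1.1, -0.1], [1.2, 0.3], [-2.6, 0.2], [-2.6, 0.7]]
[ 655.89 -172.12    1.68] [[1.0, 0.2], [0.8, -0.1], [0.4, 0.0], [-2.0, 0.4], [0.1, -1.1], [0.0, 0.1], [-0.2, -0.1], [-0.2, 0.3]]
```

```bash
python3 - <<'E'
from h import *
T=np.load("w1T.npy"); c=r.capture("wrist")
L=-.031
a=up([(475,174),(472,347),(472,466),(692,100)],195,55,6); b=up([(470,58),(468,160),(466,303),(464,400),(567,126),(562,309)],195,150,6)
m=[(L,y,.033) for y in(-.119,-.089,-.067)]+[(-.075,-.134,.006)]+[(L,y,.033) for y in(-.037,-.015,.015,.037)]+[(-.051,-.02,.026),(-.051,.02,.026)]
x,e,f=fit(c,m,a+b,T); print((x*[1000,1000,1]).round(2),f.tolist())
c=r.capture("top")
x,e,f=fit(c,[(-.075,.134,.006),(-.075,-.134,.006)]+[(L,y,.033) for y in (.078,.026,-.026,-.078)],up([(95,385),(745,367),(232,265),(360,263),(487,257),(617,254)],260,125,8));print((x*[1000,1000,1]).round(2),f.tolist())
plan((.64,.11,.2),187.9,7,1)
E
```

```text
[ 651.59 -171.87    2.42] [[-0.2, 0.2], [0.1, -0.1], [-0.1, 0.0], [0.2, -0.1], [-0.1, -1.1], [0.1, 0.1], [0.2, -0.1], [0.4, 0.3], [-0.3, 0.2], [-0.3, 0.7]]
[ 649.87 -172.29    2.41] [[-0.4, 0.1], [0.2, -0.1], [-0.2, 0.0], [-0.0, -0.2], [0.3, 0.1], [0.2, 0.0]]
[[[-0.14,4.31,0.01,-0.0,0.0,-0.9,1],[-0.2,4.31,0.01,-0.0,0.0,-0.9,1],[-0.26,4.3,0.01,-0.0,0.0,-0.9,1],[-0.33,4.3,0.01,-0.0,0.0,-0.9,1],[-0.39,4.29,0.01,-0.0,0.0,-0.9,1],[-0.46,4.29,0.01,-0.0,0.0,-0.9,1],[-0.52,4.28,0.01,-0.0,0.0,-0.9,1]]]
```

move_arm([
  [[-0.1,5,0,0,0,-0.9,1],[-0.2,5,0,0,0,-0.9,1],[-0.3,5,0,0,0,-0.9,1],[-0.3,5,0,0,0,-0.9,1],[-0.4,5,0,0,0,-0.9,1],[-0.5,5,0,0,0,-0.9,1],[-0.5,5,0,0,0,-0.9,1],[0,0,0,0,0,0,1]],
])

```text
time_s: 3.05
tcp_pos: [0.6352, 0.1624, 0.2007]
ee_rot: [[-0.989, -0.147, 0.0], [-0.147, 0.989, 0.001], [-0.001, 0.0, -1.0]]
wrist_force: [-0.1, -0.3, 1.3]
gripper_width: 0.998
```

```bash
python3 - <<'E'
from h import *
st(); T=tool(); np.save("w2T.npy",T); c=r.capture("wrist"); np.save("w2.npy",c["color"])
cv2.imwrite("pics/w2.png",cv2.resize(c["color"],None,fx=1.5,fy=1.5,interpolation=cv2.INTER_CUBIC))
x=w2p(c,(.6584,.1423,.006),T); print(x); u,v=map(int,x)
crop(c["color"],u-75,v-55,u+75,v+55,5,"jigw.png"); print(u-75,v-55)
E
```

```text
t 3.05 tcp [635.2 162.4 200.7] a -171.52 tilt [0.03 0.03] F [-0.1 -0.3  1.3] w 86.8
[240.66566936 150.77820113]
165 95
```

View pics/w2.png

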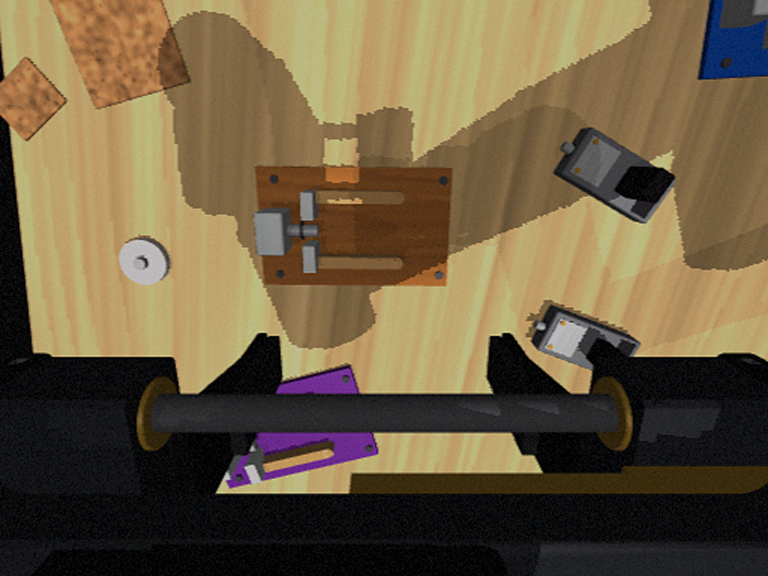

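View pics/jigw.png

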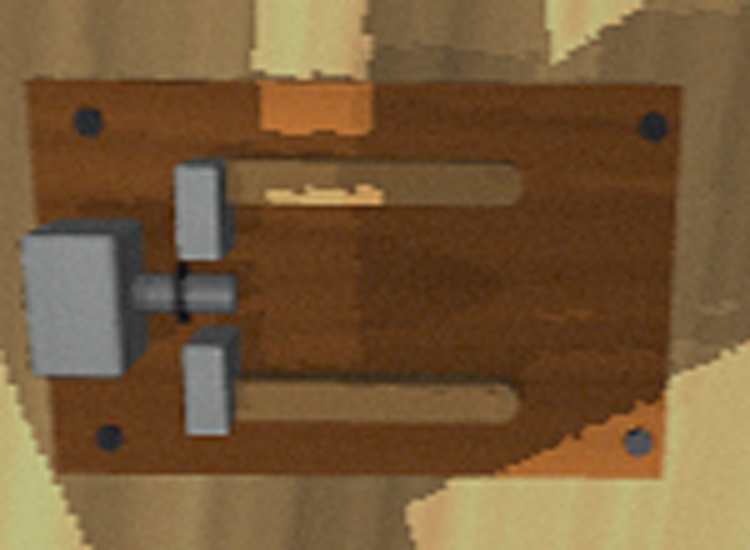

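```bash
python3 - <<'E'
from h import *
T=np.load("w2T.npy"); c=r.capture("wrist")
x,e,f=fit(c,JIG,up([(26,80),(57,472),(682,87),(662,478)],165,95,5) if 0 else [up([p],165,95,5)[0] for p in [(57,472),(26,80),(682,87),(662,478)]],T,(.66,.14,8)); print((x*[1000,1000,1]).round(2),f.tolist())
a=np.radians(x[2]);R=np.array([[np.cos(a),-np.sin(a)],[np.sin(a),np.cos(a)]])
for m in [(-.02,-.022,.018),(-.02,.022,.018),(-.035,-.026,.018),(.034,0,.017)]:
    q=w2p(c,np.r_[R@m[:2]+x[:2],m[2]],T); print(m,((q-[165,95]+.5)*5-.5).round(0))
crop(c["color"],345,75,465,250,4,"BA.png")
E
```

```text
[659.1  144.17   7.9 ] [[-0.2, 0.3], [-0.2, -0.1], [0.4, -0.2], [0.1, 0.2]]
(-0.02, -0.022, 0.018) [456. 206.]
(-0.02, 0.022, 0.018) [455. 384.]
(-0.035, -0.026, 0.018) [519. 190.]
(0.034, 0, 0.017) [236. 294.]
```

View pics/BA.png

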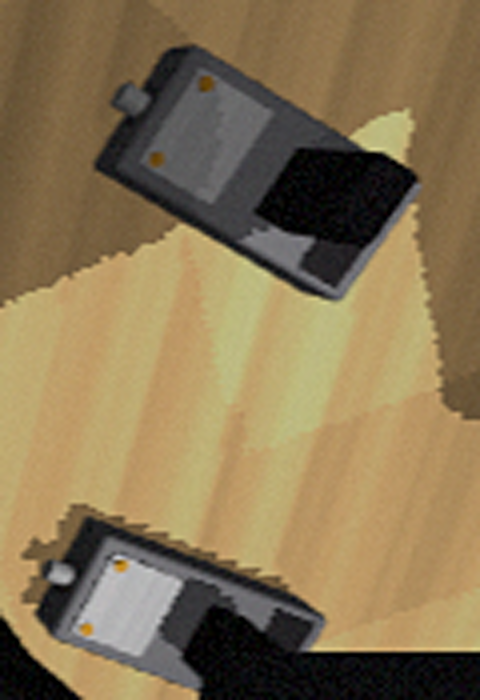

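```bash
python3 - <<'E'
from h import *
plan((.4558,.0725,.10),161.5,6,1)
E
```

```text
[[[3.17,-1.0,1.68,-0.0,-0.0,4.5,1],[3.08,-1.25,1.68,-0.0,-0.0,4.5,1],[2.97,-1.48,1.68,-0.0,-0.0,4.5,1],[2.85,-1.71,1.68,-0.0,-0.0,4.5,1],[2.71,-1.93,1.68,-0.0,-0.0,4.5,1],[2.55,-2.13,1.68,-0.0,-0.0,4.5,1]]]
```

move_arm([
  [[3.17,-1.0,1.68,0,0,4.5,1],[3.08,-1.25,1.68,0,0,4.5,1],[2.97,-1.48,1.68,0,0,4.5,1],[2.85,-1.71,1.68,0,0,4.5,1],[2.71,-1.93,1.68,0,0,4.5,1],[2.55,-2.13,1.68,0,0,4.5,1],[0,0,0,0,0,0,1],[0,0,0,0,0,0,1]],
])

```text
time_s: 4.15
tcp_pos: [0.4569, 0.0726, 0.1006]
ee_rot: [[-0.947, 0.322, 0.002], [0.322, 0.947, 0.001], [-0.002, 0.001, -1.0]]
wrist_force: [0.3, -0.2, 0.4]
gripper_width: 1.001
```

```bash
python3 - <<'E'
from h import *
st(); T=tool(); c=r.capture("wrist")
cv2.imwrite("pics/w3.png",cv2.resize(c["color"],None,fx=1.5,fy=1.5,interpolation=cv2.INTER_CUBIC))
plan((.4558,.0725,.03),161.5,4,1)
E
```

```text
t 4.15 tcp [456.9  72.6 100.6] a 161.24 tilt [0.12 0.04] F [ 0.3 -0.2  0.4] w 87.1
[[[0.03,-0.03,1.77,0.0,0.0,-0.1,1],[0.03,-0.03,1.77,0.0,0.0,-0.1,1],[0.03,-0.03,1.77,0.0,0.0,-0.1,1],[0.03,-0.03,1.77,0.0,0.0,-0.1,1]]]
```

View pics/w3.png

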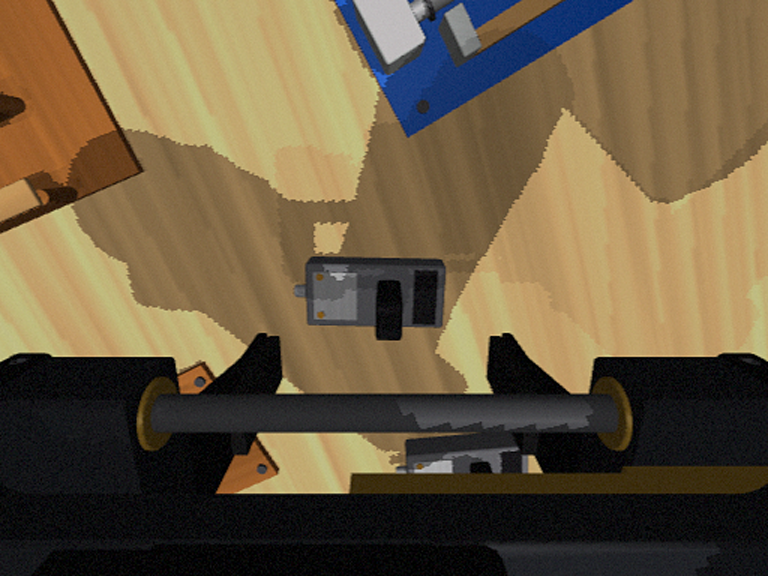

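```bash
python3 - <<'E'
from h import *
T=tool(); c=r.capture("wrist")
x,e,f=fit(c,MOD,up([(306,326),(308,265),(443,266),(442,326)],0,0,1.5),T,(.45,.07,-18)); print((x*[1000,1000,1]).round(2),f.tolist())
E
```

```text
[455.82  74.54 -19.28] [[0.5, 0.5], [-3.0, -0.7], [2.1, -0.6], [0.5, 1.3]]
```

move_arm([
  [[0.04,0.02,1.77,0,0,0,1],[0.04,0.02,1.77,0,0,0,1],[0.04,0.02,1.77,0,0,0,1],[0.04,0.02,1.77,0,0,0,1],[0,0,0,0,0,0,-1],[0,0,0,0,0,0,-1],[0,0,0,0,0,0,-1],[0,0,0,0,0,0,-1],[0,0,0,0,0,0,-1],[0,0,0,0,0,0,-1]],
])

```text
time_s: 5.5
tcp_pos: [0.4547, 0.0746, 0.0291]
ee_rot: [[-0.947, 0.321, 0.0], [0.321, 0.947, 0.0], [-0.0, 0.0, -1.0]]
wrist_force: [-0.1, 0.0, 0.6]
gripper_width: 0.401
```

```bash
python3 - <<'E'
from h import *
st()
E
```

```text
t 5.5 tcp [454.7  74.6  29.1] a 161.3 tilt [0.02 0.01] F [-0.1  0.   0.6] w 34.9
```

Still closing; wait for the fingers.

move_arm([
  [[0,0,0,0,0,0,-1],[0,0,0,0,0,0,-1],[0,0,0,0,0,0,-1],[0,0,0,0,0,0,-1],[0,0,0,0,0,0,-1],[0,0,0,0,0,0,-1]],
])

```text
time_s: 6.25
tcp_pos: [0.4547, 0.0746, 0.029]
ee_rot: [[-0.947, 0.321, 0.0], [0.321, 0.947, 0.0], [-0.0, 0.0, -1.0]]
wrist_force: [0.6, -0.2, 0.1]
gripper_width: 0.158
```

```bash
python3 - <<'E'
from h import *
st()
E
```

```text
t 6.25 tcp [454.7  74.6  29. ] a 161.3 tilt [0.01 0.  ] F [ 0.6 -0.2  0.1] w 13.8
```

```bash
python3 - <<'E'
from h import *
plan((.5628,.1302,.08),187.9,5,-1)
E
```

```text
[[[-1.69,1.75,-1.02,0.0,0.0,-5.3,-1],[-1.85,1.58,-1.02,0.0,0.0,-5.3,-1],[-1.98,1.4,-1.02,0.0,0.0,-5.3,-1],[-2.11,1.21,-1.02,0.0,0.0,-5.3,-1],[-2.21,1.01,-1.02,0.0,0.0,-5.3,-1]]]
```

move_arm([
  [[0,0,-1,0,0,0,-1],[-1.69,1.75,-1.02,0,0,-5.3,-1],[-1.85,1.58,-1.02,0,0,-5.3,-1],[-1.98,1.4,-1.02,0,0,-5.3,-1],[-2.11,1.21,-1.02,0,0,-5.3,-1],[-2.21,1.01,0,0,0,-5.3,-1],[0,0,0,0,0,0,-1],[0,0,0,0,0,0,-1]],
])

```text
time_s: 7.25
tcp_pos: [0.5616, 0.1295, 0.0794]
ee_rot: [[-0.991, -0.135, -0.002], [-0.135, 0.991, -0.001], [0.002, -0.0, -1.0]]
wrist_force: [-0.5, 0.2, -2.7]
gripper_width: 0.155
```

```bash
cat >> h.py <<'E'
def wr(name,box=None,k=4):
    T=tool(); c=r.capture("wrist"); np.save("last.npy",c["color"]); np.save("lastT.npy",T)
    if box: crop(c["color"],*box,k,name)
    else: cv2.imwrite("pics/"+name,cv2.resize(c["color"],None,fx=1.5,fy=1.5,interpolation=cv2.INTER_CUBIC))
    return c,T
E
python3 - <<'E'
from h import *
st(); c,T=wr("w4.png"); crop(c["color"],160,130,360,280,4,"w4c.png")
# predicted module corners if TCP is 29 above underside at origin
a=T[:3,:3]@[-1,0,0]; 
for m in MOD:
    p=T[:3,3]+T[:3,:3]@np.array([-m[0],m[1],.029-m[2]]); q=w2p(c,p,T); print(m,((q-[160,130]+.5)*4-.5).round(0))
for m in [(x,y,.06) for x in(-.007,.007) for y in (-.011,.011)]:
    p=T[:3,3]+T[:3,:3]@np.array([-m[0],m[1],.029-m[2]]); q=w2p(c,p,T); print(m,((q-[160,130]+.5)*4-.5).round(0))
E
```

```text
t 7.25 tcp [561.6 129.5  79.4] a -172.27 tilt [-0.11 -0.03] F [-0.5  0.2 -2.7] w 13.5
(0.05, 0.02, 0.02) [ 95. 514.]
(0.05, -0.02, 0.02) [ 76. 294.]
(-0.034, -0.02, 0.02) [599. 294.]
(-0.034, 0.02, 0.02) [586. 514.]
(-0.007, -0.011, 0.06) [442. 464.]
(-0.007, 0.011, 0.06) [440. 611.]
(0.007, -0.011, 0.06) [333. 464.]
(0.007, 0.011, 0.06) [336. 611.]
```

View pics/w4c.png

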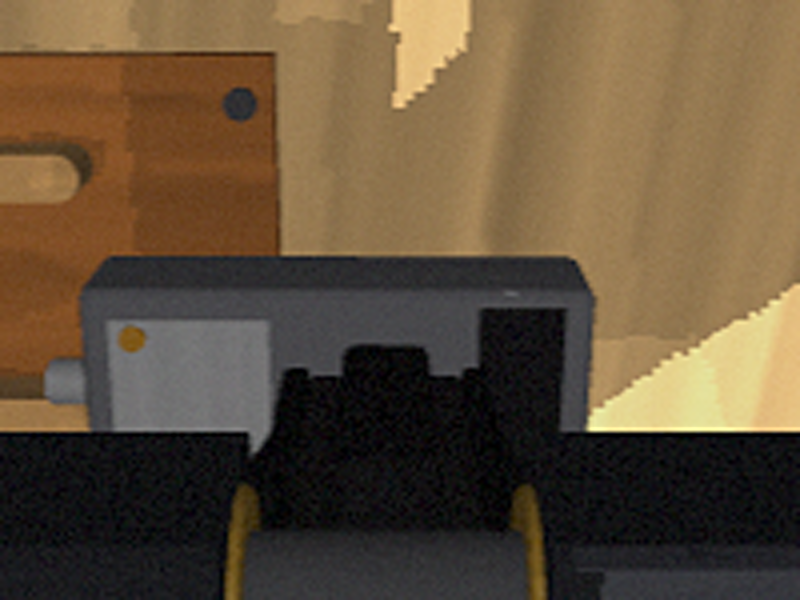

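move_arm([
  [[-0.15,0.26,1,0,0,-0.2,-1],[0,0,1.5,0,0,0,-1],[0,0,1.2,0,0,0,-1],[0,0,0.6,0,0,0,-1],[0,0,0,0,0,0,-1]],
])

```text
time_s: 7.92
tcp_pos: [0.5639, 0.1327, 0.0363]
ee_rot: [[-0.99, -0.139, -0.001], [-0.139, 0.99, -0.0], [0.001, -0.0, -1.0]]
wrist_force: [-0.1, -0.9, -1.7]
gripper_width: 0.157
```

```bash
python3 - <<'E'
from h import *
st(); c,T=wr("w5.png"); crop(c["color"],60,100,320,240,3,"w5c.png")
E
```

```text
t 7.92 tcp [563.9 132.7  36.3] a -171.99 tilt [-0.03 -0.03] F [-0.1 -0.9 -1.7] w 13.7
```

View pics/w5c.png

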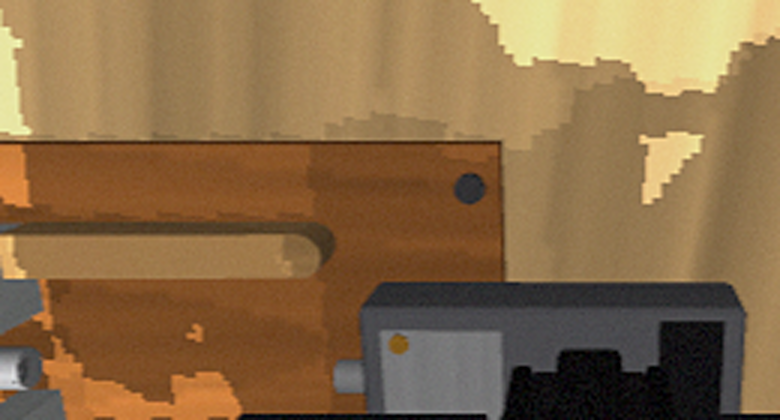

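```bash
cat >> h.py <<'E'
def obs(c,T,pose,m):
    a=np.radians(pose[2]);R=np.array([[np.cos(a),-np.sin(a)],[np.sin(a),np.cos(a)]])
    return w2p(c,np.r_[R@np.array(m[:2])+pose[:2],m[2]],T)
E
python3 - <<'E'
from h import *
c,T=wr("x.png"); J=(.6591,.14417,7.9)
f=lambda m:((obs(c,T,J,m)-[60,100]+.5)*3-.5).round(0)
print("guide inner",f((-.045,-.022,.018)),f((-.08,-.022,.018)))
for y in(-.018,-.02,-.022): print(y,"bottom",f((-.09,y,.0073)),"top",f((-.09,y,.0273)))
print("plate corner",f((-.075,-.05,.006)))
E
```

```text
guide inner [364. 279.] [521. 279.]
-0.018 bottom [567. 282.] top [564. 310.]
-0.02 bottom [567. 274.] top [564. 302.]
-0.022 bottom [567. 266.] top [564. 293.]
plate corner [500. 146.]
```

move_arm([
  [[0,-0.1,0,0,0,0,-1],[-1,0,0,0,0,0,-1],[-1,0,0,0,0,0,-1],[-1,0,0,0,0,0,-1],[-1,0,0,0,0,0,-1],[-1,0,0,0,0,0,-1],[-1,0,0,0,0,0,-1],[0,0,0,0,0,0,-1]],
])

```text
time_s: 9.02
tcp_pos: [0.6242, 0.1403, 0.0366]
ee_rot: [[-0.99, -0.139, 0.0], [-0.139, 0.99, 0.0], [-0.0, 0.0, -1.0]]
wrist_force: [-0.5, -0.1, -0.7]
gripper_width: 0.158
```

```bash
python3 - <<'E'
from h import *
st(); c,T=wr("w6.png"); crop(c["color"],110,100,310,240,4,"w6c.png")
J=(.6591,.14417,7.9)
a=np.radians(7.9);d=T[:2,3]-J[:2]; print("tcp in jig",d@[np.cos(a),np.sin(a)]*1000,d@[-np.sin(a),np.cos(a)]*1000)
f=lambda m:((obs(c,T,J,m)-[110,100]+.5)*4-.5).round(0)
print("guide inner",f((-.03,-.022,.018)))
for y in(-.018,-.02,-.022): print(y,"bottom",f((-.06,y,.0073)),"top",f((-.03,y,.0273)))
print("plate corner",f((-.075,-.05,.006)))
E
```

```text
t 9.03 tcp [624.2 140.3  36.6] a -172.01 tilt [0.02 0.01] F [-0.5 -0.1 -0.7] w 13.8
tcp in jig -35.068272813044835 0.9243765683909848
guide inner [557. 378.]
-0.018 bottom [728. 381.] top [556. 419.]
-0.02 bottom [728. 370.] top [556. 408.]
-0.022 bottom [729. 359.] top [556. 396.]
plate corner [822. 200.]
```

View pics/w6c.png

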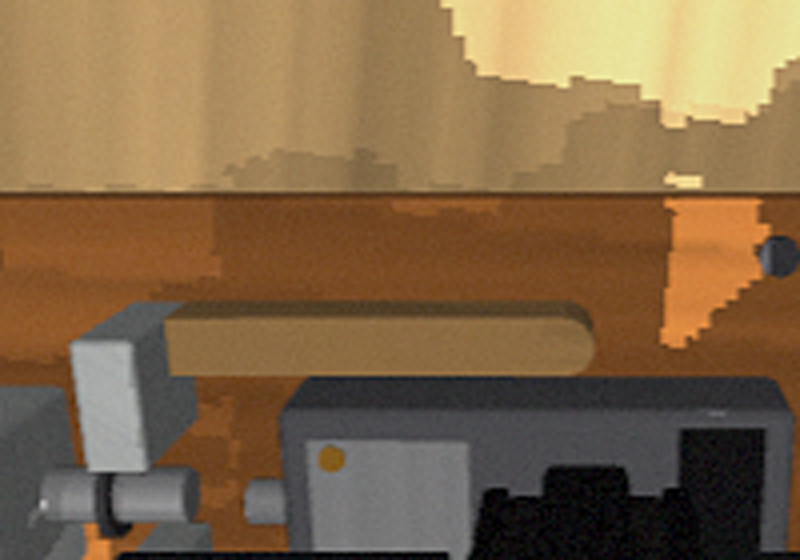

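move_arm([
  [[-0.6,0,0,0,0,0,-1],[-0.5,0,0,0,0,0,-1],[-0.4,0,0,0,0,0,-1],[-0.3,0,0,0,0,0,-1],[-0.2,0,0,0,0,0,-1],[0,0,0,0,0,0,-1]],
])

```text
time_s: 9.82
tcp_pos: [0.6423, 0.1426, 0.0364]
ee_rot: [[-0.99, -0.139, -0.003], [-0.139, 0.99, -0.001], [0.003, -0.0, -1.0]]
wrist_force: [-5.5, -0.1, 0.5]
gripper_width: 0.163
```

move_arm([
  [[-0.1,0,0,0,0,0,-1],[0,0,0,0,0,0,-1]],
])

```text
time_s: 10.07
tcp_pos: [0.6431, 0.1428, 0.0364]
ee_rot: [[-0.99, -0.139, -0.003], [-0.139, 0.99, -0.001], [0.003, -0.0, -1.0]]
wrist_force: [-5.8, 0.1, 1.0]
gripper_width: 0.157
```

move_arm([
  [[-0.1,0,0,0,0,0,-1],[0,0,0,0,0,0,-1]],
])

```text
time_s: 10.32
tcp_pos: [0.6437, 0.1428, 0.0364]
ee_rot: [[-0.99, -0.139, -0.003], [-0.139, 0.99, -0.001], [0.004, -0.001, -1.0]]
wrist_force: [-7.1, -0.1, 0.3]
gripper_width: 0.157
```

move_arm([
  [[-0.1,0,0,0,0,0,-1],[0,0,0,0,0,0,-1]],
])

```text
time_s: 10.58
tcp_pos: [0.6438, 0.1427, 0.0363]
ee_rot: [[-0.99, -0.139, -0.005], [-0.139, 0.99, -0.002], [0.006, -0.001, -1.0]]
wrist_force: [-8.3, -0.3, 2.5]
gripper_width: 0.158
```

move_arm([
  [[-0.1,0,0,0,0,0,-1],[0,0,0,0,0,0,-1]],
])

```text
time_s: 10.82
tcp_pos: [0.6438, 0.1426, 0.0362]
ee_rot: [[-0.99, -0.139, -0.008], [-0.139, 0.99, -0.002], [0.008, -0.001, -1.0]]
wrist_force: [-10.7, 0.0, 3.9]
gripper_width: 0.155
```

```bash
python3 - <<'E'
from h import *
st(); c,T=wr("w7.png"); crop(c["color"],110,100,310,240,4,"w7c.png")
E
```

```text
t 10.82 tcp [643.8 142.6  36.2] a -172.02 tilt [-0.43 -0.13] F [-10.7   0.    3.9] w 13.5
```

View pics/w7c.png

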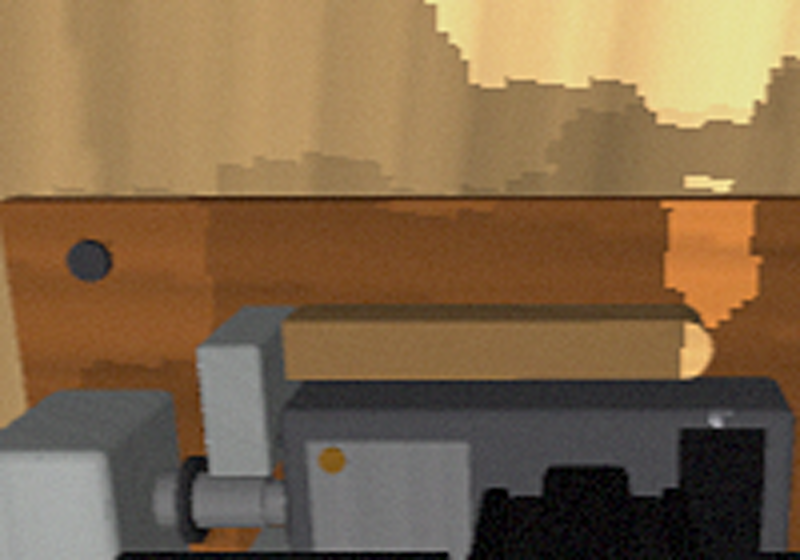

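move_arm([
  [[0,0,0,0,0,0,-1],[0,0,0,0,0,0,-1],[0,0,0,0,0,0,-1],[0,0,0,0,0,0,-1],[0,0,0,0,0,0,-1],[0,0,0,0,0,0,-1],[0,0,0,0,0,0,-1],[0,0,0,0,0,0,-1],[0,0,0,0,0,0,-1],[0,0,0,0,0,0,-1],[0,0,0,0,0,0,-1],[0,0,0,0,0,0,-1]],
])

```text
time_s: 12.38
tcp_pos: [0.6439, 0.1424, 0.0358]
ee_rot: [[-0.99, -0.138, -0.008], [-0.138, 0.99, -0.002], [0.008, -0.001, -1.0]]
wrist_force: [-9.0, -0.7, 2.3]
gripper_width: 0.164
```

move_arm([
  [[0,0,0,0,0,0,-1],[0,0,0,0,0,0,-1],[0,0,0,0,0,0,-1],[0,0,0,0,0,0,-1],[0,0,0,0,0,0,-1],[0,0,0,0,0,0,-1],[0,0,0,0,0,0,-1],[0,0,0,0,0,0,-1],[0,0,0,0,0,0,-1],[0,0,0,0,0,0,-1],[0,0,0,0,0,0,-1],[0,0,0,0,0,0,-1]],
])

```text
time_s: 13.88
tcp_pos: [0.6439, 0.1424, 0.0358]
ee_rot: [[-0.99, -0.138, -0.008], [-0.138, 0.99, -0.002], [0.008, -0.001, -1.0]]
wrist_force: [-9.1, 0.3, 2.9]
gripper_width: 0.157
```

move_arm([
  [[0,0,0,0,0,0,-1],[0,0,0,0,0,0,-1],[0,0,0,0,0,0,-1],[0,0,0,0,0,0,-1],[0,0,0,0,0,0,-1],[0,0,0,0,0,0,-1],[0,0,0,0,0,0,-1],[0,0,0,0,0,0,-1],[0,0,0,0,0,0,-1],[0,0,0,0,0,0,-1],[0,0,0,0,0,0,-1],[0,0,0,0,0,0,-1]],
])

```text
time_s: 15.38
tcp_pos: [0.6439, 0.1424, 0.0359]
ee_rot: [[-0.99, -0.138, -0.008], [-0.138, 0.99, -0.002], [0.008, -0.001, -1.0]]
wrist_force: [-8.8, -1.4, 2.8]
gripper_width: 0.158
```

move_arm([
  [[0,0,0,0,0,0,-1],[0,0,0,0,0,0,-1],[0,0,0,0,0,0,-1],[0,0,0,0,0,0,-1],[0,0,0,0,0,0,-1],[0,0,0,0,0,0,-1],[0,0,0,0,0,0,-1],[0,0,0,0,0,0,-1],[0,0,0,0,0,0,-1],[0,0,0,0,0,0,-1],[0,0,0,0,0,0,-1],[0,0,0,0,0,0,-1]],
])

```text
time_s: 16.88
tcp_pos: [0.6439, 0.1424, 0.0358]
ee_rot: [[-0.99, -0.138, -0.008], [-0.138, 0.99, -0.002], [0.008, -0.001, -1.0]]
wrist_force: [-9.1, 0.2, 2.6]
gripper_width: 0.161
```

```bash
python3 - <<'E'
from h import *
st(); c,T=wr("w8.png"); crop(c["color"],110,100,310,240,4,"w8c.png"); cv2.imwrite("pics/top2.png",r.capture("top")["color"])
E
```

```text
t 16.88 tcp [643.9 142.4  35.8] a -172.05 tilt [-0.43 -0.14] F [-9.1  0.2  2.6] w 14.0
```

View pics/w8c.png

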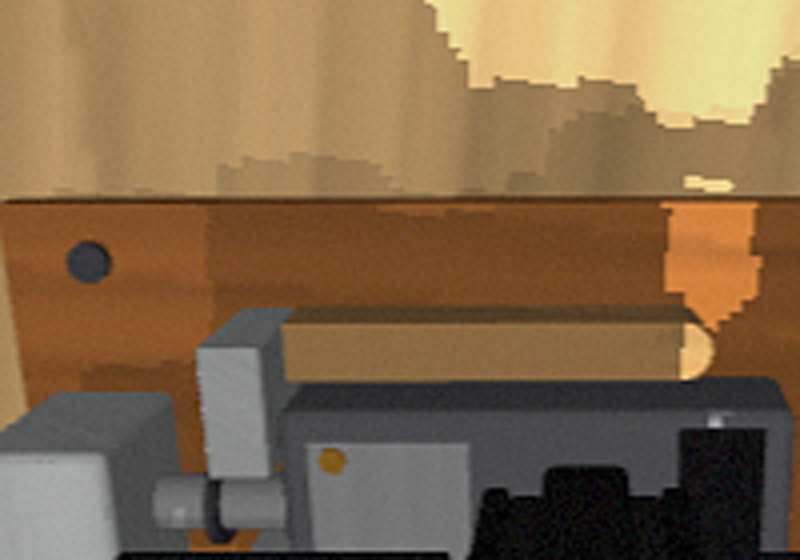

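View pics/top2.png

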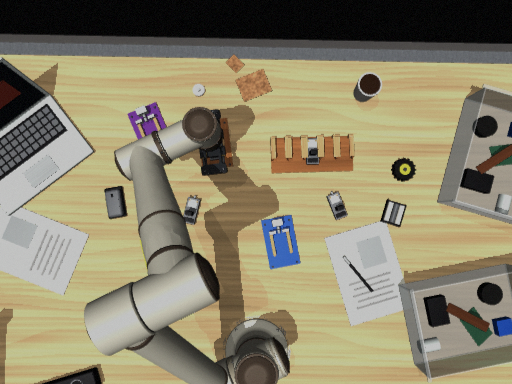

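move_arm([
  [[0.5,0,0,0,0.4,0,-1],[1,0,-1,0,0,0,-1],[0,0,-2,0,0,0,-1],[0,0,-2,0,0,0,-1],[0,0,0,0,0,0,-1]],
])

```text
time_s: 17.6
tcp_pos: [0.6349, 0.1424, 0.0899]
ee_rot: [[-0.99, -0.14, 0.0], [-0.14, 0.99, 0.002], [-0.001, 0.002, -1.0]]
wrist_force: [0.2, 0.9, -1.1]
gripper_width: 0.159
```

```bash
python3 - <<'E'
from h import *
st(); c,T=wr("w9.png"); crop(c["color"],110,130,310,270,4,"w9c.png")
plan((.549,-.1237,.085),182.4,6,-1)
E
```

```text
t 17.6 tcp [634.9 142.4  89.9] a -171.97 tilt [0.02 0.1 ] F [ 0.2  0.9 -1.1] w 13.8
[[[2.01,-4.19,0.05,0.0,-0.0,0.9,-1],[1.94,-4.22,0.05,0.0,-0.0,0.9,-1],[1.88,-4.25,0.05,0.0,-0.0,0.9,-1],[1.81,-4.28,0.05,0.0,-0.0,0.9,-1],[1.74,-4.31,0.05,0.0,-0.0,0.9,-1],[1.67,-4.34,0.05,0.0,-0.0,0.9,-1]]]
```

View pics/w9c.png

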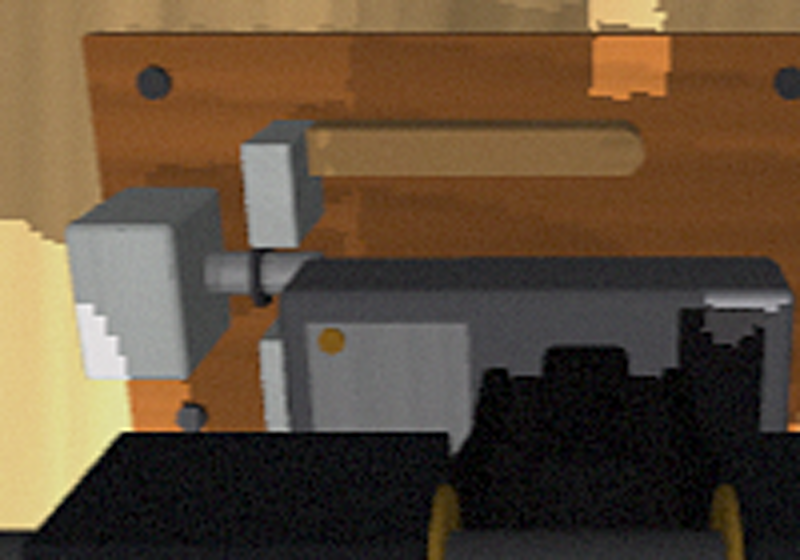

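The pin that stood at the left of the nose (u≈255, v≈370) is gone, so it is flush. On to the rack.

move_arm([
  [[2.01,-4.19,0.05,0,0,0.9,-1],[1.94,-4.22,0.05,0,0,0.9,-1],[1.88,-4.25,0.05,0,0,0.9,-1],[1.81,-4.28,0.05,0,0,0.9,-1],[1.74,-4.31,0.05,0,0,0.9,-1],[1.67,-4.34,0.05,0,0,0.9,-1],[0,0,1.8,0,0,0,-1],[0,0,1.8,0,0,0,-1],[0,0,1.2,0,0,0,-1],[0,0,0,0,0,0,-1]],
])

```text
time_s: 18.9
tcp_pos: [0.5481, -0.1243, 0.036]
ee_rot: [[-0.999, -0.046, -0.007], [-0.046, 0.999, -0.001], [0.007, -0.001, -1.0]]
wrist_force: [1.0, 0.3, -1.7]
gripper_width: 0.162
```

```bash
cat >> h.py <<'E'
RK=(.6514,-.172,2.4); JG=(.6591,.14417,7.9)
def infr(T,P):
    a=np.radians(P[2]);d=T[:2,3]-P[:2]; return (np.array([d@[np.cos(a),np.sin(a)],d@[-np.sin(a),np.cos(a)]])*1000).round(1)
def lat(c,T,P,sy,wall,wz,zb,x,x0,y0,k):
    f=lambda m:((obs(c,T,P,m)-[x0,y0]+.5)*k-.5).round(0)
    print("wall edge",f((x+.04,sy-wall,wz)),"plate edge",f((-.075,sy-.03,.006)))
    for d in(-.002,0,.002): print("off",d*1000,"bottom",f((x,sy-.02+d,zb)),"top",f((x,sy-.02+d,zb+.02)))
E
python3 - <<'E'
from h import *
st(); c,T=wr("w10.png"); crop(c["color"],90,90,310,240,3.6,"w10c.png")
print(infr(T,RK)); lat(c,T,RK,.052,.015,.033,.007,-.1,90,90,3.6)
E
```

```text
t 18.9 tcp [ 548.1 -124.3   36. ] a -177.37 tilt [-0.42 -0.07] F [ 1.   0.3 -1.7] w 14.1
[-101.2   52. ]
wall edge [364. 447.] plate edge [466. 323.]
off -2.0 bottom [594. 364.] top [594. 398.]
off 0 bottom [594. 374.] top [594. 408.]
off 2.0 bottom [594. 384.] top [594. 419.]
```

View pics/w10c.png

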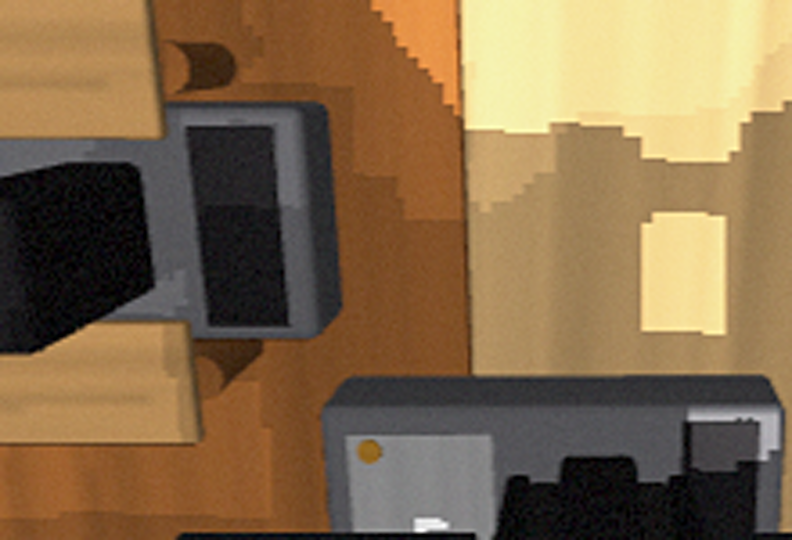

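```bash
python3 - <<'E'
from h import *
c,T=wr("x.png")
f=lambda m:((obs(c,T,RK,m)-[90,90]+.5)*3.6-.5).round(0)
for m in [(-.051,-.02,.026),(-.051,.02,.026),(-.051,.02,.006),(-.031,.015,.033),(-.031,.037,.033),(-.031,-.015,.033),(-.075,0,.006)]: print(m,f(m))
E
```

```text
(-0.051, -0.02, 0.026) [296. 106.]
(-0.051, 0.02, 0.026) [315. 341.]
(-0.051, 0.02, 0.006) [342. 312.]
(-0.031, 0.015, 0.033) [183. 323.]
(-0.031, 0.037, 0.033) [198. 446.]
(-0.031, -0.015, 0.033) [160. 141.]
(-0.075, 0, 0.006) [462. 210.]
```

move_arm([
  [[-0.5,-0.08,0,0,0.4,0,-1],[-1,0,0,0,0,0,-1],[-1,0,0,0,0,0,-1],[-1,0,0,0,0,0,-1],[-1,0,0,0,0,0,-1],[0,0,0,0,0,0,-1]],
])

```text
time_s: 19.75
tcp_pos: [0.5939, -0.1231, 0.0359]
ee_rot: [[-0.999, -0.046, -0.013], [-0.046, 0.999, -0.001], [0.014, -0.001, -1.0]]
wrist_force: [-0.6, 0.3, -2.4]
gripper_width: 0.16
```

```bash
python3 - <<'E'
from h import *
st(); c,T=wr("w11.png"); crop(c["color"],90,90,310,240,3.6,"w11c.png"); print(infr(T,RK))
E
```

```text
t 19.75 tcp [ 593.9 -123.1   35.9] a -177.39 tilt [-0.77 -0.08] F [-0.6  0.3 -2.4] w 14.0
[-55.4  51.3]
```

View pics/w11c.png

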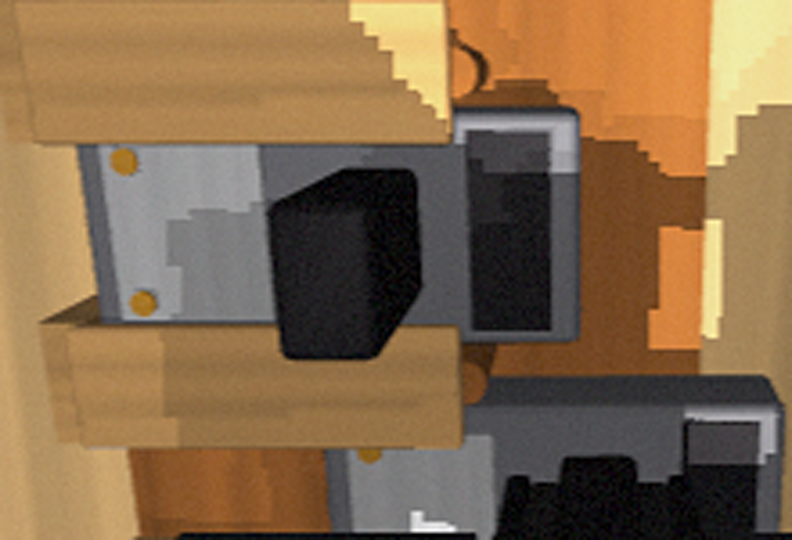

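move_arm([
  [[-0.5,0,0,0,-0.8,0,-1],[-1,0,0,0,0,0,-1],[-1,0,0,0,0,0,-1],[-0.7,0,0,0,0,0,-1],[-0.3,0,0,0,0,0,-1],[-0.1,0,0,0,0,0,-1],[0,0,0,0,0,0,-1]],
])

```text
time_s: 20.68
tcp_pos: [0.6288, -0.1215, 0.0359]
ee_rot: [[-0.999, -0.045, -0.0], [-0.045, 0.999, -0.001], [0.0, -0.001, -1.0]]
wrist_force: [0.1, -0.2, -1.8]
gripper_width: 0.154
```

```bash
python3 - <<'E'
from h import *
st(); print(infr(tool(),RK))
E
```

```text
t 20.68 tcp [ 628.8 -121.5   35.9] a -177.4 tilt [-0.02 -0.04] F [ 0.1 -0.2 -1.8] w 13.4
[-20.5  51.4]
```

move_arm([
  [[-0.2,0,0,0,0,0,-1],[0,0,0,0,0,0,-1]],
])

```text
time_s: 20.92
tcp_pos: [0.6311, -0.1214, 0.0361]
ee_rot: [[-0.999, -0.045, 0.0], [-0.045, 0.999, -0.001], [-0.0, -0.001, -1.0]]
wrist_force: [0.1, 0.0, -1.9]
gripper_width: 0.157
```

move_arm([
  [[-0.1,0,0,0,0,0,-1],[0,0,0,0,0,0,-1]],
])

```text
time_s: 21.18
tcp_pos: [0.6313, -0.1214, 0.0359]
ee_rot: [[-0.999, -0.045, -0.002], [-0.045, 0.999, -0.001], [0.002, -0.001, -1.0]]
wrist_force: [-1.4, 0.0, -0.1]
gripper_width: 0.16
```

move_arm([
  [[-0.1,0,0,0,0,0,-1],[0,0,0,0,0,0,-1]],
])

```text
time_s: 21.42
tcp_pos: [0.6314, -0.1214, 0.0356]
ee_rot: [[-0.999, -0.045, -0.004], [-0.045, 0.999, -0.001], [0.004, -0.0, -1.0]]
wrist_force: [-4.5, 1.0, 1.1]
gripper_width: 0.16
```

move_arm([
  [[0,0,0,0,0,0,-0.3],[0,0,0,0,0,0,-0.3],[0,0,0,0,0,0,-0.3],[0,0,0,0,0,0,-0.3],[0,0,-1,0,0,0,-0.3],[0,0,-2,0,0,0,0],[0,0,-4,0,0,0,1],[0,0,-4,0,0,0,1],[0,0,-4,0,0,0,1],[0,0,0,0,0,0,1]],
])

```text
time_s: 22.68
tcp_pos: [0.6355, -0.1215, 0.1915]
ee_rot: [[-0.999, -0.046, 0.01], [-0.046, 0.999, -0.001], [-0.01, -0.002, -1.0]]
wrist_force: [0.2, 0.2, -1.6]
gripper_width: 0.833
```

```bash
python3 - <<'E'
from h import *
st(); c,T=wr("w12.png"); crop(c["color"],180,100,330,220,5,"w12c.png")
f=lambda m:((obs(c,T,RK,m)-[180,100]+.5)*5-.5).round(0)
for m in [(-.051,.032,.026),(-.051,.072,.026),(-.051,-.02,.026),(-.051,.02,.026)]: print(m,f(m))
cv2.imwrite("pics/top3.png",r.capture("top")["color"])
E
```

```text
t 22.68 tcp [ 635.5 -121.5  191.5] a -177.36 tilt [ 0.59 -0.07] F [ 0.2  0.2 -1.6] w 72.5
(-0.051, 0.032, 0.026) [551. 296.]
(-0.051, 0.072, 0.026) [544. 459.]
(-0.051, -0.02, 0.026) [559.  65.]
(-0.051, 0.02, 0.026) [553. 245.]
```

View pics/w12c.png

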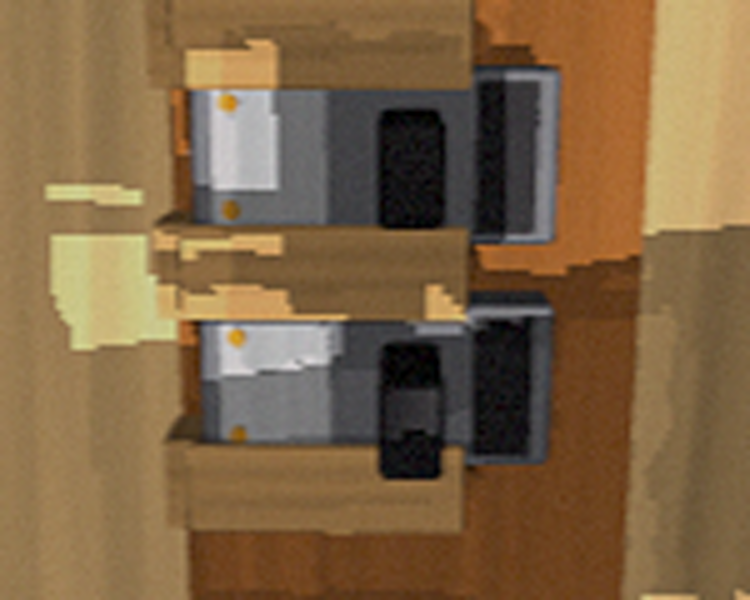

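View pics/top3.png

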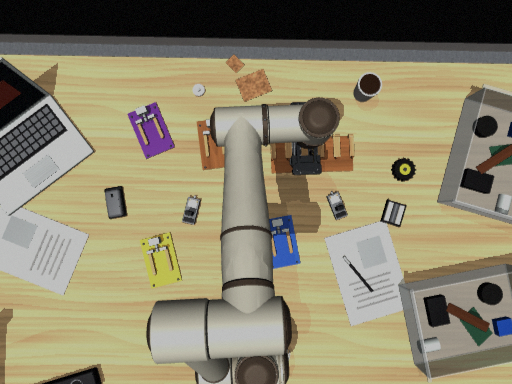

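```bash
python3 - <<'E'
from h import *
plan((.4579,-.2578,.10),203.3,6,1)
E
```

```text
[[[3.02,-2.14,1.44,-0.0,0.0,-3.5,1],[3.14,-1.96,1.44,-0.0,0.0,-3.5,1],[3.25,-1.77,1.44,-0.0,0.0,-3.5,1],[3.35,-1.57,1.45,-0.0,0.0,-3.5,1],[3.44,-1.36,1.45,-0.0,0.0,-3.5,1],[3.52,-1.15,1.45,-0.0,0.0,-3.5,1]]]
```

move_arm([
  [[3.02,-2.14,1.44,0,0,-3.5,1],[3.14,-1.96,1.44,0,0,-3.5,1],[3.25,-1.77,1.44,0,0,-3.5,1],[3.35,-1.57,1.45,0,0,-3.5,1],[3.44,-1.36,1.45,0,0,-3.5,1],[3.52,-1.15,1.45,0,0,-3.5,1],[0,0,0,0,0,0,1],[0,0,0,0,0,0,1]],
])

```text
time_s: 23.78
tcp_pos: [0.4585, -0.2584, 0.0991]
ee_rot: [[-0.917, -0.4, -0.0], [-0.4, 0.917, -0.001], [0.001, -0.001, -1.0]]
wrist_force: [-0.4, 0.7, 0.4]
gripper_width: 1.0
```

```bash
python3 - <<'E'
from h import *
st(); c,T=wr("w13.png"); crop(c["color"],170,140,330,250,5,"w13c.png")
f=lambda m:((obs(c,T,(.4579,-.2578,23.3),m)-[170,140]+.5)*5-.5).round(0)
for m in MOD: print(m,f(m))
plan((.4579,-.2578,.029),203.3,4,1)
E
```

```text
t 23.77 tcp [ 458.5 -258.4   99.1] a -156.42 tilt [-0.02 -0.04] F [-0.4  0.7  0.4] w 87.0
(0.05, 0.02, 0.02) [164. 397.]
(0.05, -0.02, 0.02) [152. 186.]
(-0.034, -0.02, 0.02) [630. 188.]
(-0.034, 0.02, 0.02) [620. 399.]
[[[0.02,0.02,1.76,-0.0,-0.0,0.1,1],[0.02,0.02,1.76,-0.0,-0.0,0.1,1],[0.02,0.02,1.76,-0.0,-0.0,0.1,1],[0.02,0.02,1.76,-0.0,-0.0,0.1,1]]]
```

View pics/w13c.png

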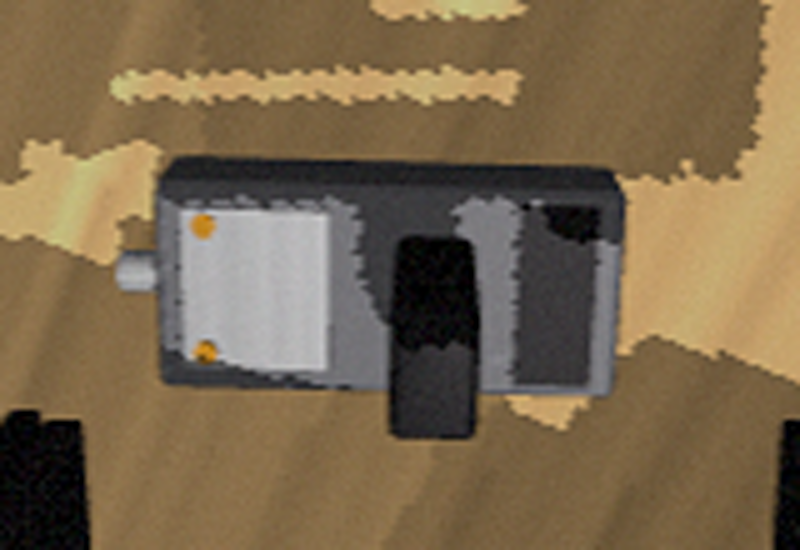

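move_arm([
  [[0.02,0.02,1.76,0,0,0.6,1],[0.02,0.02,1.76,0,0,0.6,1],[0.02,0.02,1.76,0,0,0,1],[0.02,0.02,1.76,0,0,0,1],[0,0,0,0,0,0,-1],[0,0,0,0,0,0,-1],[0,0,0,0,0,0,-1],[0,0,0,0,0,0,-1],[0,0,0,0,0,0,-1],[0,0,0,0,0,0,-1],[0,0,0,0,0,0,-1],[0,0,0,0,0,0,-1]],
])

```text
time_s: 25.32
tcp_pos: [0.4573, -0.258, 0.0289]
ee_rot: [[-0.925, -0.381, 0.0], [-0.381, 0.925, -0.001], [0.0, -0.001, -1.0]]
wrist_force: [0.6, 1.2, 1.3]
gripper_width: 0.175
```

move_arm([
  [[0,0,0,0,0,0,-1],[0,0,0,0,0,0,-1],[0,0,0,0,0,0,-1],[0,0,0,0,0,0,-1],[0,0,0,0,0,0,-1]],
])

```text
time_s: 25.95
tcp_pos: [0.4573, -0.258, 0.029]
ee_rot: [[-0.925, -0.381, 0.0], [-0.381, 0.925, -0.001], [0.0, -0.001, -1.0]]
wrist_force: [-0.4, -0.2, -0.7]
gripper_width: 0.157
```

```bash
python3 - <<'E'
from h import *
st(); s=tool(); s0=s[2,3]
print(s0); plan((.5628,.1312,.08),187.9,8,-1)
E
```

```text
t 25.95 tcp [ 457.3 -258.    29. ] a -157.6 tilt [ 0.01 -0.04] F [-0.4 -0.2 -0.7] w 13.7
0.028978591229356983
[[[-3.07,4.0,-0.64,-0.0,0.0,1.8,-1],[-2.94,4.09,-0.64,-0.0,0.0,1.8,-1],[-2.81,4.18,-0.64,-0.0,0.0,1.8,-1],[-2.68,4.27,-0.64,-0.0,0.0,1.8,-1],[-2.54,4.35,-0.64,-0.0,0.0,1.8,-1],[-2.4,4.43,-0.64,-0.0,0.0,1.8,-1],[-2.26,4.5,-0.64,-0.0,0.0,1.8,-1],[-2.12,4.57,-0.64,-0.0,0.0,1.8,-1]]]
```

move_arm([
  [[0,0,-2.5,0,0,0,-1],[0,0,-2.5,0,0,0,-1],[-3.07,4.0,-0.1,0,0,1.8,-1],[-2.94,4.09,0,0,0,1.8,-1],[-2.81,4.18,0,0,0,1.8,-1],[-2.68,4.27,0,0,0,1.8,-1],[-2.54,4.35,0,0,0,1.8,-1],[-2.4,4.43,0,0,0,1.8,-1],[-2.26,4.5,0,0,0,1.8,-1],[-2.12,4.57,0,0,0,1.8,-1],[0,0,0,0,0,0,-1],[0,0,0,0,0,0,-1]],
])

```text
time_s: 27.45
tcp_pos: [0.5611, 0.1309, 0.079]
ee_rot: [[-0.99, -0.139, -0.002], [-0.139, 0.99, -0.002], [0.002, -0.001, -1.0]]
wrist_force: [-0.6, -1.4, -2.3]
gripper_width: 0.16
```

```bash
python3 - <<'E'
from h import *
st(); c,T=wr("w14.png"); plan((.563,.1317,.0363),187.9,4,-1)
cv2.imwrite("pics/top4.png",r.capture("top")["color"])
E
```

```text
t 27.45 tcp [561.1 130.9  79. ] a -171.98 tilt [-0.13 -0.09] F [-0.6 -1.4 -2.3] w 13.9
[[[-0.05,0.03,1.07,-0.0,-0.0,0.0,-1],[-0.05,0.03,1.07,-0.0,-0.0,0.0,-1],[-0.05,0.03,1.07,-0.0,-0.0,0.0,-1],[-0.05,0.03,1.07,-0.0,-0.0,0.0,-1]]]
```

View pics/w14.png

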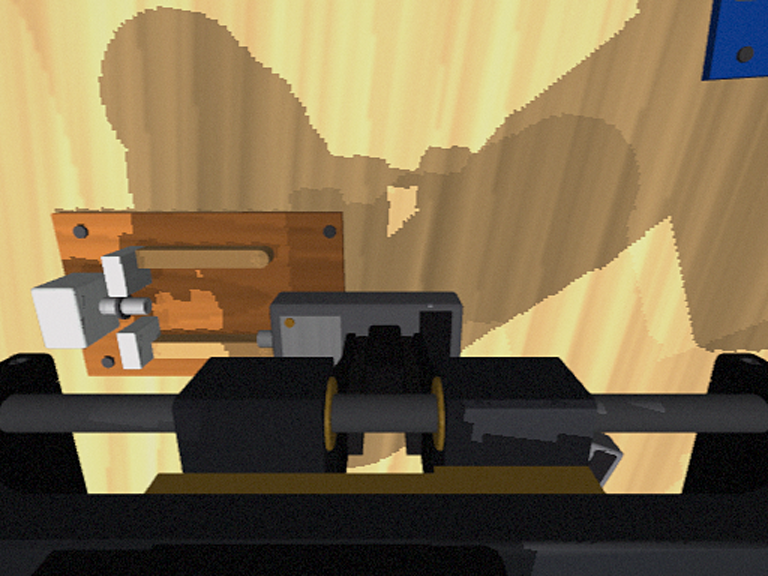

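move_arm([
  [[-0.05,0.03,1.07,0,0,0,-1],[-0.05,0.03,1.07,0,0,0,-1],[-0.05,0.03,1.07,0,0,0,-1],[-0.05,0.03,1.07,0,0,0,-1],[0,0,0,0,0,0,-1]],
])

```text
time_s: 28.18
tcp_pos: [0.5638, 0.1325, 0.036]
ee_rot: [[-0.99, -0.139, -0.001], [-0.139, 0.99, -0.001], [0.001, -0.001, -1.0]]
wrist_force: [0.0, 0.5, -1.5]
gripper_width: 0.164
```

```bash
python3 - <<'E'
from h import *
st(); c,T=wr("w15.png"); crop(c["color"],60,100,320,240,3,"w15c.png"); print(infr(T,JG))
lat(c,T,JG,0,.022,.018,.0073,-.09,60,100,3)
E
```

```text
t 28.18 tcp [563.8 132.5  36. ] a -171.99 tilt [-0.06 -0.08] F [ 0.   0.5 -1.5] w 14.3
[-96.    1.6]
wall edge [384. 281.] plate edge [501. 233.]
off -2.0 bottom [565. 267.] top [563. 295.]
off 0 bottom [565. 276.] top [563. 304.]
off 2.0 bottom [565. 284.] top [563. 312.]
```

View pics/w15c.png

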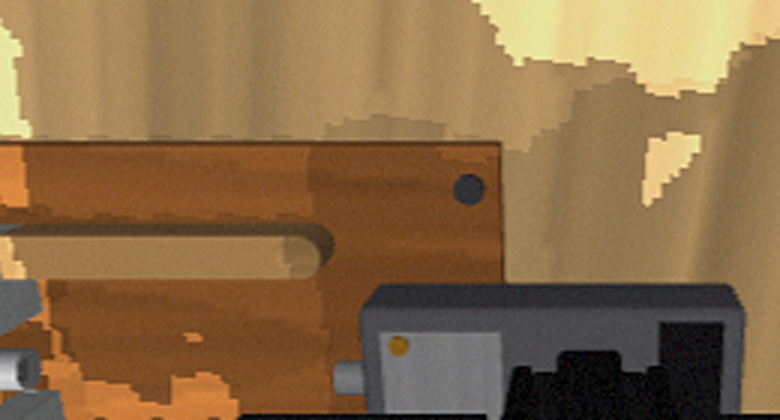

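move_arm([
  [[0,-0.12,0,0,0,0,-1],[-1,0,0,0,0,0,-1],[-1,0,0,0,0,0,-1],[-1,0,0,0,0,0,-1],[-1,0,0,0,0,0,-1],[-1,0,0,0,0,0,-1],[-1,0,0,0,0,0,-1],[-0.6,0,0,0,0,0,-1],[-0.5,0,0,0,0,0,-1],[0,0,0,0,0,0,-1]],
])

```text
time_s: 29.48
tcp_pos: [0.6345, 0.1413, 0.0367]
ee_rot: [[-0.99, -0.139, -0.0], [-0.139, 0.99, -0.001], [0.0, -0.001, -1.0]]
wrist_force: [0.0, 0.4, -1.2]
gripper_width: 0.159
```

move_arm([
  [[-0.4,0,0,0,0,0,-1],[-0.3,0,0,0,0,0,-1],[-0.2,0,0,0,0,0,-1],[-0.1,0,0,0,0,0,-1],[0,0,0,0,0,0,-1]],
])

```text
time_s: 30.1
tcp_pos: [0.6431, 0.1424, 0.0365]
ee_rot: [[-0.99, -0.139, -0.003], [-0.139, 0.99, -0.002], [0.003, -0.001, -1.0]]
wrist_force: [-6.0, -0.0, 0.4]
gripper_width: 0.159
```

move_arm([
  [[-0.1,0,0,0,0,0,-1],[0,0,0,0,0,0,-1]],
])

```text
time_s: 30.35
tcp_pos: [0.6438, 0.1424, 0.0366]
ee_rot: [[-0.99, -0.139, -0.004], [-0.139, 0.99, -0.002], [0.004, -0.001, -1.0]]
wrist_force: [-5.7, -1.7, 0.7]
gripper_width: 0.158
```

move_arm([
  [[-0.1,0,0,0,0,0,-1],[0,0,0,0,0,0,-1]],
])

```text
time_s: 30.6
tcp_pos: [0.6438, 0.1424, 0.0365]
ee_rot: [[-0.99, -0.139, -0.006], [-0.139, 0.99, -0.002], [0.006, -0.002, -1.0]]
wrist_force: [-7.4, -0.3, 1.9]
gripper_width: 0.16
```

At the stop. One more mm of preload, then hold for about 6 s.

move_arm([
  [[-0.1,0,0,0,0,0,-1],[0,0,0,0,0,0,-1],[0,0,0,0,0,0,-1],[0,0,0,0,0,0,-1],[0,0,0,0,0,0,-1],[0,0,0,0,0,0,-1],[0,0,0,0,0,0,-1],[0,0,0,0,0,0,-1],[0,0,0,0,0,0,-1],[0,0,0,0,0,0,-1],[0,0,0,0,0,0,-1],[0,0,0,0,0,0,-1]],
])

```text
time_s: 32.1
tcp_pos: [0.6439, 0.1423, 0.0364]
ee_rot: [[-0.99, -0.139, -0.008], [-0.139, 0.99, -0.003], [0.008, -0.002, -1.0]]
wrist_force: [-10.0, -1.3, 3.0]
gripper_width: 0.161
```

move_arm([
  [[0,0,0,0,0,0,-1],[0,0,0,0,0,0,-1],[0,0,0,0,0,0,-1],[0,0,0,0,0,0,-1],[0,0,0,0,0,0,-1],[0,0,0,0,0,0,-1],[0,0,0,0,0,0,-1],[0,0,0,0,0,0,-1],[0,0,0,0,0,0,-1],[0,0,0,0,0,0,-1],[0,0,0,0,0,0,-1],[0,0,0,0,0,0,-1]],
])

```text
time_s: 33.6
tcp_pos: [0.6439, 0.1423, 0.0364]
ee_rot: [[-0.99, -0.139, -0.008], [-0.139, 0.99, -0.003], [0.008, -0.002, -1.0]]
wrist_force: [-9.5, -0.0, 2.7]
gripper_width: 0.158
```

move_arm([
  [[0,0,0,0,0,0,-1],[0,0,0,0,0,0,-1],[0,0,0,0,0,0,-1],[0,0,0,0,0,0,-1],[0,0,0,0,0,0,-1],[0,0,0,0,0,0,-1],[0,0,0,0,0,0,-1],[0,0,0,0,0,0,-1],[0,0,0,0,0,0,-1],[0,0,0,0,0,0,-1],[0,0,0,0,0,0,-1],[0,0,0,0,0,0,-1]],
])

```text
time_s: 35.1
tcp_pos: [0.6439, 0.1423, 0.0364]
ee_rot: [[-0.99, -0.139, -0.008], [-0.139, 0.99, -0.003], [0.008, -0.002, -1.0]]
wrist_force: [-9.4, 0.1, 3.2]
gripper_width: 0.161
```

move_arm([
  [[0,0,0,0,0,0,-1],[0,0,0,0,0,0,-1],[0,0,0,0,0,0,-1],[0,0,0,0,0,0,-1],[0,0,0,0,0,0,-1],[0,0,0,0,0,0,-1],[0,0,0,0,0,0,-1],[0,0,0,0,0,0,-1],[0,0,0,0,0,0,-1],[0,0,0,0,0,0,-1],[0,0,0,0,0,0,-1],[0,0,0,0,0,0,-1]],
])

```text
time_s: 36.6
tcp_pos: [0.6439, 0.1423, 0.0364]
ee_rot: [[-0.99, -0.139, -0.008], [-0.139, 0.99, -0.003], [0.008, -0.002, -1.0]]
wrist_force: [-10.0, -0.0, 3.2]
gripper_width: 0.157
```

```bash
python3 - <<'E'
from h import *
st(); c,T=wr("w16.png"); crop(c["color"],110,100,310,240,4,"w16c.png")
E
```

```text
t 36.6 tcp [643.9 142.3  36.4] a -172.03 tilt [-0.44 -0.17] F [-10.   -0.    3.2] w 13.6
```

View pics/w16c.png

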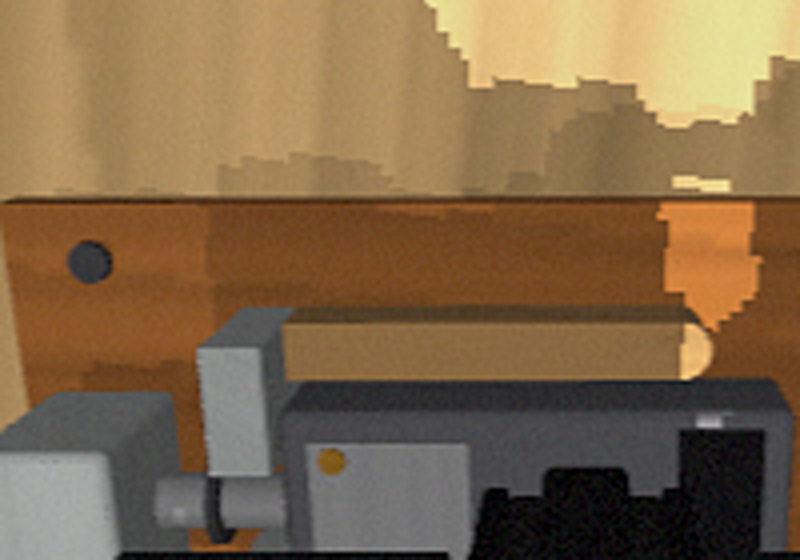

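move_arm([
  [[0.5,0,0,0,0,0,-1],[1,0,-1,0,0,0,-1],[0,0,-2,0,0,0,-1],[0,0,-2,0,0,0,-1],[0,0,0,0,0,0,-1]],
])

```text
time_s: 37.28
tcp_pos: [0.6347, 0.142, 0.09]
ee_rot: [[-0.99, -0.14, 0.007], [-0.14, 0.99, 0.002], [-0.007, 0.001, -1.0]]
wrist_force: [0.2, 0.1, -1.9]
gripper_width: 0.163
```

```bash
python3 - <<'E'
from h import *
st(); c,T=wr("w17.png"); crop(c["color"],110,130,310,270,4,"w17c.png")
plan((.5462,-.0728,.085),182.4,5,-1)
E
```

```text
t 37.27 tcp [634.7 142.   90. ] a -171.97 tilt [0.41 0.12] F [ 0.2  0.1 -1.9] w 14.2
[[[2.32,-4.0,0.06,0.0,0.0,1.1,-1],[2.25,-4.05,0.06,0.0,0.0,1.1,-1],[2.17,-4.09,0.06,0.0,0.0,1.1,-1],[2.09,-4.13,0.06,0.0,0.0,1.1,-1],[2.0,-4.17,0.06,0.0,0.0,1.1,-1]]]
```

View pics/w17c.png

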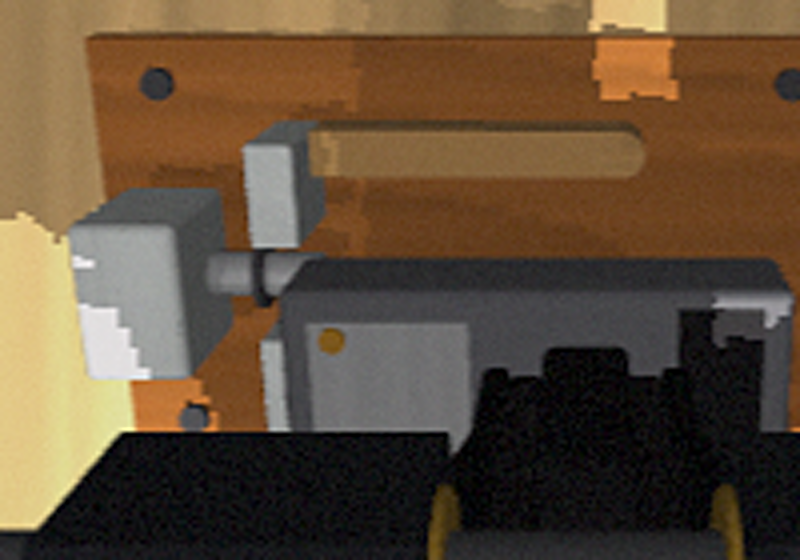

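Pin flush (none visible at the nose). To slot y=+104.

move_arm([
  [[2.32,-4.0,0.06,0,0,1.1,-1],[2.25,-4.05,0.06,0,0,1.1,-1],[2.17,-4.09,0.06,0,0,1.1,-1],[2.09,-4.13,0.06,0,0,1.1,-1],[2.0,-4.17,0.06,0,0,1.1,-1],[0,0,1.8,0,0,0,-1],[0,0,1.8,0,0,0,-1],[0,0,1.2,0,0,0,-1],[0,0,0,0,0,0,-1],[0,0,0,0,0,0,-1]],
])

```text
time_s: 38.58
tcp_pos: [0.5455, -0.0731, 0.0359]
ee_rot: [[-0.999, -0.044, 0.0], [-0.044, 0.999, -0.001], [0.0, -0.001, -1.0]]
wrist_force: [0.2, 1.0, -1.4]
gripper_width: 0.162
```

```bash
python3 - <<'E'
from h import *
st(); c,T=wr("w18.png"); crop(c["color"],90,90,310,240,3.6,"w18c.png")
print(infr(T,RK)); lat(c,T,RK,.104,.015,.033,.007,-.1,90,90,3.6)
f=lambda m:((obs(c,T,RK,m)-[90,90]+.5)*3.6-.5).round(0)
for m in [(-.031,.067,.033),(-.031,.089,.033)]: print(m,f(m))
E
```

```text
t 38.58 tcp [545.5 -73.1  35.9] a -177.49 tilt [ 0.   -0.04] F [ 0.2  1.  -1.4] w 14.1
[-101.7  103.2]
wall edge [361. 451.] plate edge [464. 327.]
off -2.0 bottom [592. 368.] top [591. 402.]
off 0 bottom [592. 378.] top [591. 413.]
off 2.0 bottom [592. 387.] top [591. 423.]
(-0.031, 0.067, 0.033) [180. 329.]
(-0.031, 0.089, 0.033) [195. 451.]
```

View pics/w18c.png

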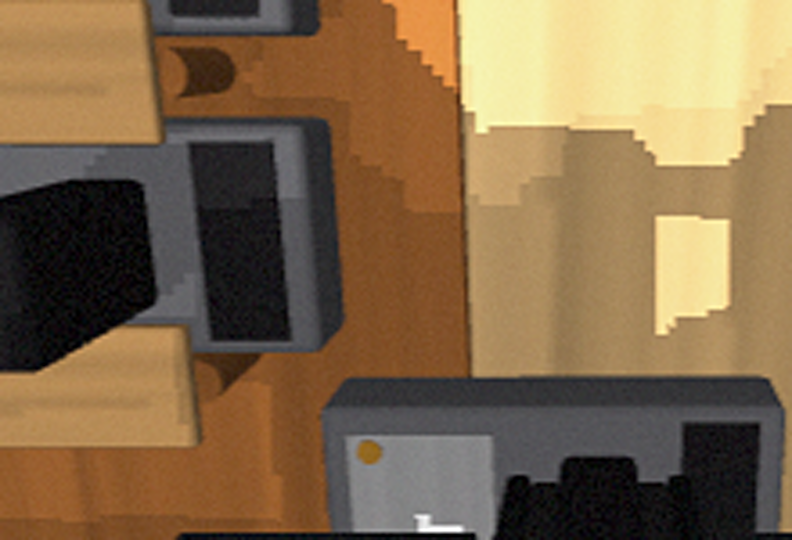

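move_arm([
  [[-0.5,-0.03,0,0,0,0,-1],[-1,0,0,0,0,0,-1],[-1,0,0,0,0,0,-1],[-1,0,0,0,0,0,-1],[-1,0,0,0,0,0,-1],[0,0,0,0,0,0,-1]],
])

```text
time_s: 39.38
tcp_pos: [0.5913, -0.0716, 0.0359]
ee_rot: [[-0.999, -0.044, 0.001], [-0.044, 0.999, -0.001], [-0.0, -0.001, -1.0]]
wrist_force: [-1.1, -0.4, -2.1]
gripper_width: 0.156
```

move_arm([
  [[-0.5,0,0,0,0,0,-1],[-1,0,0,0,0,0,-1],[-1,0,0,0,0,0,-1],[-0.7,0,0,0,0,0,-1],[-0.3,0,0,0,0,0,-1],[0,0,0,0,0,0,-1]],
])

```text
time_s: 40.12
tcp_pos: [0.6253, -0.0701, 0.0359]
ee_rot: [[-0.999, -0.044, -0.0], [-0.044, 0.999, -0.001], [0.0, -0.001, -1.0]]
wrist_force: [-0.2, -0.2, -0.9]
gripper_width: 0.158
```

```bash
python3 - <<'E'
from h import *
st(); print(infr(tool(),RK))
E
```

```text
t 40.12 tcp [625.3 -70.1  35.9] a -177.5 tilt [-0.02 -0.04] F [-0.2 -0.2 -0.9] w 13.8
[-21.8 102.9]
```

move_arm([
  [[-0.3,0,0,0,0,0,-1],[0,0,0,0,0,0,-1]],
])

```text
time_s: 40.38
tcp_pos: [0.6284, -0.07, 0.0361]
ee_rot: [[-0.999, -0.044, 0.0], [-0.044, 0.999, -0.001], [-0.0, -0.001, -1.0]]
wrist_force: [-1.0, -0.3, -1.2]
gripper_width: 0.158
```

move_arm([
  [[-0.1,0,0,0,0,0,-1],[0,0,0,0,0,0,-1]],
])

```text
time_s: 40.62
tcp_pos: [0.629, -0.07, 0.036]
ee_rot: [[-0.999, -0.043, -0.001], [-0.043, 0.999, -0.001], [0.001, -0.001, -1.0]]
wrist_force: [-0.2, 0.6, -1.8]
gripper_width: 0.16
```

move_arm([
  [[-0.1,0,0,0,0,0,-1],[0,0,0,0,0,0,-1]],
])

```text
time_s: 40.88
tcp_pos: [0.6292, -0.07, 0.0358]
ee_rot: [[-0.999, -0.043, -0.003], [-0.043, 0.999, -0.001], [0.003, -0.001, -1.0]]
wrist_force: [-4.0, 1.3, 0.9]
gripper_width: 0.158
```

Home against the stops (x stalls, force rises). Release and rise.

move_arm([
  [[0,0,0,0,0,0,-0.3],[0,0,0,0,0,0,-0.3],[0,0,0,0,0,0,-0.3],[0,0,0,0,0,0,-0.3],[0,0,-1,0,0,0,-0.3],[0,0,-2,0,0,0,0],[0,0,-4,0,0,0,1],[0,0,-4,0,0,0,1],[0,0,-4,0,0,0,1],[0,0,0,0,0,0,1]],
])

```text
time_s: 42.12
tcp_pos: [0.6327, -0.0698, 0.1915]
ee_rot: [[-0.999, -0.044, 0.01], [-0.044, 0.999, -0.001], [-0.01, -0.001, -1.0]]
wrist_force: [0.4, 0.4, -1.0]
gripper_width: 0.835
```

```bash
python3 - <<'E'
from h import *
st(); c,T=wr("w19.png")
t=r.capture("top"); cv2.imwrite("pics/top5.png",t["color"]); crop(t["color"],170,175,260,235,8,"modsL2.png")
E
```

```text
t 42.12 tcp [632.7 -69.8 191.5] a -177.46 tilt [ 0.58 -0.03] F [ 0.4  0.4 -1. ] w 72.6
```

View pics/w19.png

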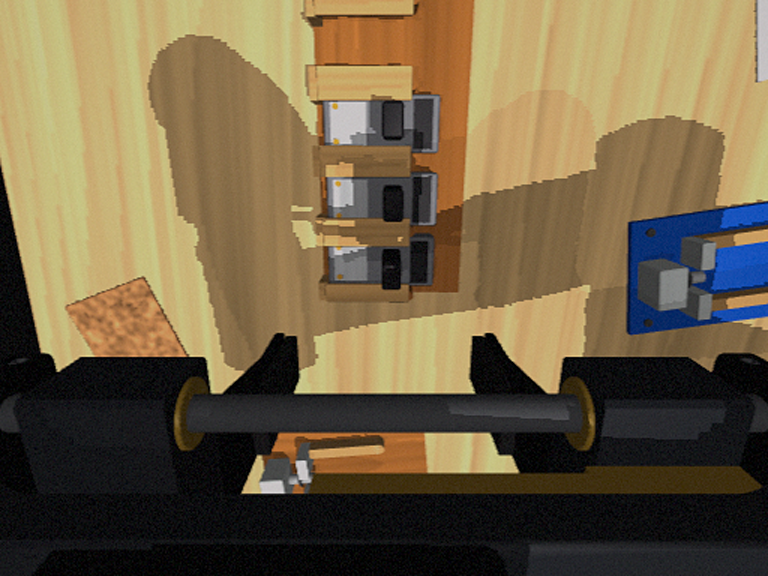

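View pics/top5.png

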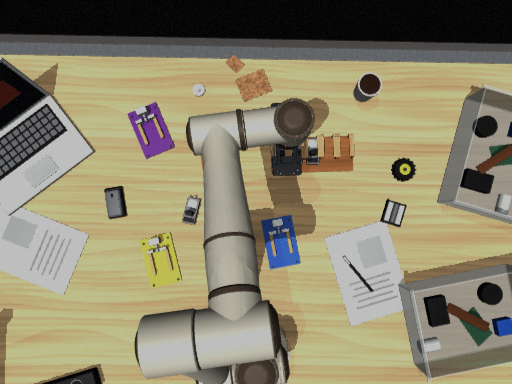

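View pics/modsL2.png

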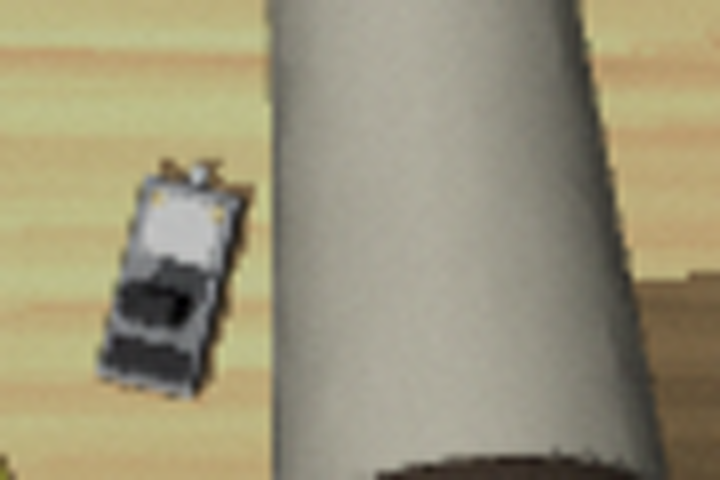

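```bash
python3 - <<'E'
from h import *
plan((.4365,.2154,.10),168.3,9,1)
E
```

```text
[[[2.01,3.26,0.96,0.0,0.0,1.6,1],[2.1,3.2,0.96,0.0,0.0,1.6,1],[2.19,3.14,0.96,0.0,0.0,1.6,1],[2.28,3.08,0.96,0.0,0.0,1.6,1],[2.36,3.02,0.96,0.0,0.0,1.6,1],[2.44,2.95,0.96,0.0,0.0,1.6,1],[2.52,2.88,0.96,0.0,0.0,1.6,1],[2.6,2.81,0.96,0.0,0.0,1.6,1],[2.68,2.74,0.96,0.0,0.0,1.6,1]]]
```

move_arm([
  [[2.01,3.26,0.96,0,0,1.6,1],[2.1,3.2,0.96,0,0,1.6,1],[2.19,3.14,0.96,0,0,1.6,1],[2.28,3.08,0.96,0,0,1.6,1],[2.36,3.02,0.96,0,0,1.6,1],[2.44,2.95,0.96,0,0,1.6,1],[2.52,2.88,0.96,0,0,1.6,1],[2.6,2.81,0.96,0,0,1.6,1],[2.68,2.74,0.96,0,0,1.6,1],[0,0,0,0,0,0,1],[0,0,0,0,0,0,1]],
])

```text
time_s: 43.6
tcp_pos: [0.4367, 0.2151, 0.099]
ee_rot: [[-0.979, 0.206, -0.001], [0.206, 0.979, -0.002], [0.001, -0.002, -1.0]]
wrist_force: [0.6, -0.1, -0.7]
gripper_width: 0.997
```

```bash
python3 - <<'E'
from h import *
st(); c,T=wr("w20.png"); crop(c["color"],170,140,330,250,5,"w20c.png")
f=lambda m:((obs(c,T,(.4365,.2154,-11.7),m)-[170,140]+.5)*5-.5).round(0)
for m in MOD: print(m,f(m))
plan((.4365,.2154,.029),168.3,4,1)
E
```

```text
t 43.6 tcp [436.7 215.1  99. ] a 168.13 tilt [-0.05 -0.1 ] F [ 0.6 -0.1 -0.7] w 86.7
(0.05, 0.02, 0.02) [164. 396.]
(0.05, -0.02, 0.02) [150. 185.]
(-0.034, -0.02, 0.02) [628. 183.]
(-0.034, 0.02, 0.02) [620. 394.]
[[[0.01,0.01,1.75,-0.0,-0.0,-0.1,1],[0.01,0.01,1.75,-0.0,-0.0,-0.1,1],[0.01,0.01,1.75,-0.0,-0.0,-0.1,1],[0.01,0.01,1.75,-0.0,-0.0,-0.1,1]]]
```

View pics/w20c.png

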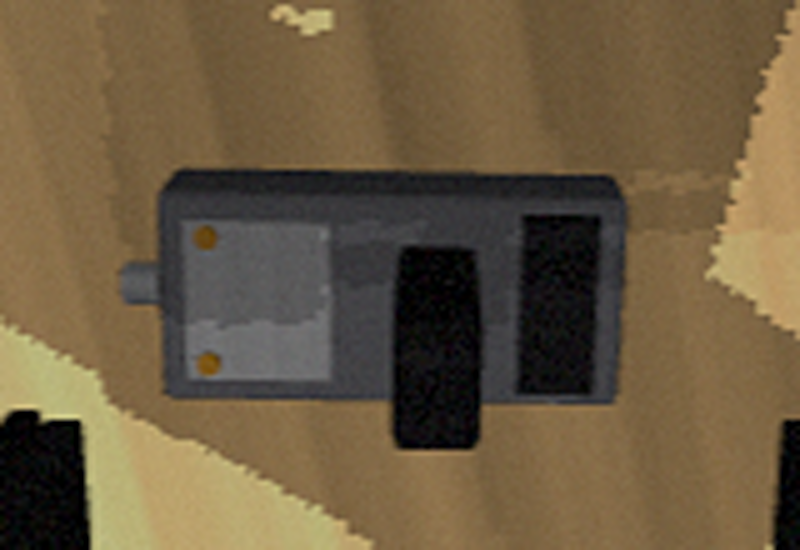

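move_arm([
  [[0.01,0.04,1.75,0,0,0.6,1],[0.01,0.04,1.75,0,0,0.6,1],[0.01,0.04,1.75,0,0,0,1],[0.01,0.04,1.75,0,0,0,1],[0,0,0,0,0,0,-1],[0,0,0,0,0,0,-1],[0,0,0,0,0,0,-1],[0,0,0,0,0,0,-1],[0,0,0,0,0,0,-1],[0,0,0,0,0,0,-1],[0,0,0,0,0,0,-1],[0,0,0,0,0,0,-1]],
])

```text
time_s: 45.15
tcp_pos: [0.4369, 0.2171, 0.0294]
ee_rot: [[-0.974, 0.227, 0.0], [0.227, 0.974, -0.001], [-0.0, -0.001, -1.0]]
wrist_force: [0.3, 0.1, 0.6]
gripper_width: 0.171
```

move_arm([
  [[0,0,0,0,0,0,-1],[0,0,0,0,0,0,-1],[0,0,0,0,0,0,-1],[0,0,0,0,0,0,-1],[0,0,0,0,0,0,-1]],
])

```text
time_s: 45.78
tcp_pos: [0.4368, 0.217, 0.0294]
ee_rot: [[-0.974, 0.227, -0.0], [0.227, 0.974, -0.001], [-0.0, -0.001, -1.0]]
wrist_force: [-0.5, 0.5, 0.2]
gripper_width: 0.158
```

```bash
python3 - <<'E'
from h import *
st(); plan((.563,.1317,.08),187.9,4,-1)
E
```

```text
t 45.77 tcp [436.8 217.   29.4] a 166.9 tilt [-0.   -0.04] F [-0.5  0.5  0.2] w 13.7
[[[-3.56,-1.36,-1.26,-0.0,0.0,-5.3,-1],[-3.42,-1.68,-1.26,-0.0,0.0,-5.3,-1],[-3.25,-1.99,-1.26,-0.0,0.0,-5.3,-1],[-3.05,-2.28,-1.26,-0.0,0.0,-5.3,-1]]]
```

move_arm([
  [[0,0,-2.5,0,0,0,-1],[0,0,-2.5,0,0,0,-1],[-3.56,-1.36,0,0,0,-5.3,-1],[-3.42,-1.68,0,0,0,-5.3,-1],[-3.25,-1.99,0,0,0,-5.3,-1],[-3.05,-2.28,0,0,0,-5.3,-1],[0,0,0,0,0,0,-1],[0,0,0,0,0,0,-1]],
])

```text
time_s: 46.78
tcp_pos: [0.5622, 0.1314, 0.0786]
ee_rot: [[-0.99, -0.139, -0.002], [-0.139, 0.99, -0.001], [0.002, -0.001, -1.0]]
wrist_force: [0.1, -0.3, -2.4]
gripper_width: 0.153
```

```bash
python3 - <<'E'
from h import *
st(); plan((.5635,.1318,.0365),187.9,4,-1)
E
```

```text
t 46.77 tcp [562.2 131.4  78.6] a -171.98 tilt [-0.13 -0.08] F [ 0.1 -0.3 -2.4] w 13.3
[[[-0.04,0.01,1.05,-0.0,-0.0,0.0,-1],[-0.03,0.01,1.05,-0.0,-0.0,0.0,-1],[-0.03,0.0,1.05,-0.0,-0.0,0.0,-1],[-0.03,0.0,1.05,-0.0,-0.0,0.0,-1]]]
```

move_arm([
  [[-0.03,0.01,1.05,0,0,0,-1],[-0.03,0.01,1.05,0,0,0,-1],[-0.03,0,1.05,0,0,0,-1],[-0.03,0,1.05,0,0,0,-1],[0,0,0,0,0,0,-1]],
])

```text
time_s: 47.4
tcp_pos: [0.5642, 0.1322, 0.0367]
ee_rot: [[-0.99, -0.141, -0.001], [-0.141, 0.99, -0.001], [0.001, -0.001, -1.0]]
wrist_force: [-0.2, 0.2, -1.7]
gripper_width: 0.159
```

```bash
python3 - <<'E'
from h import *
st(); c,T=wr("w21.png"); crop(c["color"],60,100,320,240,3,"w21c.png"); print(infr(T,JG))
lat(c,T,JG,0,.022,.018,.0073,-.09,60,100,3)
E
```

```text
t 47.4 tcp [564.2 132.2  36.7] a -171.89 tilt [-0.06 -0.08] F [-0.2  0.2 -1.7] w 13.8
[-95.7   1.2]
wall edge [386. 282.] plate edge [502. 234.]
off -2.0 bottom [566. 268.] top [564. 295.]
off 0 bottom [567. 276.] top [564. 304.]
off 2.0 bottom [567. 284.] top [564. 313.]
```

View pics/w21c.png

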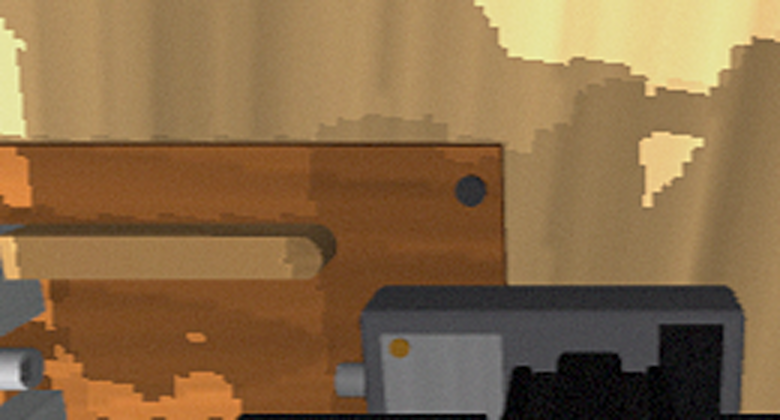

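move_arm([
  [[0,-0.13,0,0,0,0,-1],[-1,0,0,0,0,0,-1],[-1,0,0,0,0,0,-1],[-1,0,0,0,0,0,-1],[-1,0,0,0,0,0,-1],[-1,0,0,0,0,0,-1],[-1,0,0,0,0,0,-1],[-0.6,0,0,0,0,0,-1],[-0.5,0,0,0,0,0,-1],[0,0,0,0,0,0,-1]],
])

```text
time_s: 48.7
tcp_pos: [0.6349, 0.1409, 0.0373]
ee_rot: [[-0.99, -0.141, -0.0], [-0.141, 0.99, -0.001], [0.0, -0.001, -1.0]]
wrist_force: [-0.3, -0.0, -2.2]
gripper_width: 0.158
```

move_arm([
  [[-0.4,0,0,0,0,0,-1],[-0.3,0,0,0,0,0,-1],[-0.2,0,0,0,0,0,-1],[-0.1,0,0,0,0,0,-1],[0,0,0,0,0,0,-1]],
])

```text
time_s: 49.32
tcp_pos: [0.6436, 0.142, 0.0371]
ee_rot: [[-0.99, -0.141, -0.003], [-0.141, 0.99, -0.002], [0.003, -0.001, -1.0]]
wrist_force: [-6.3, -0.0, -0.1]
gripper_width: 0.157
```

move_arm([
  [[-0.1,0,0,0,0,0,-1],[0,0,0,0,0,0,-1]],
])

```text
time_s: 49.58
tcp_pos: [0.6439, 0.142, 0.0371]
ee_rot: [[-0.99, -0.141, -0.004], [-0.141, 0.99, -0.002], [0.005, -0.001, -1.0]]
wrist_force: [-7.0, 0.4, 0.5]
gripper_width: 0.159
```

move_arm([
  [[-0.1,0,0,0,0,0,-1],[0,0,0,0,0,0,-1]],
])

```text
time_s: 49.82
tcp_pos: [0.6439, 0.142, 0.037]
ee_rot: [[-0.99, -0.14, -0.006], [-0.14, 0.99, -0.003], [0.007, -0.002, -1.0]]
wrist_force: [-7.8, 0.3, 2.7]
gripper_width: 0.156
```

move_arm([
  [[-0.1,0,0,0,0,0,-1],[0,0,0,0,0,0,-1],[0,0,0,0,0,0,-1],[0,0,0,0,0,0,-1],[0,0,0,0,0,0,-1],[0,0,0,0,0,0,-1],[0,0,0,0,0,0,-1],[0,0,0,0,0,0,-1],[0,0,0,0,0,0,-1],[0,0,0,0,0,0,-1],[0,0,0,0,0,0,-1],[0,0,0,0,0,0,-1]],
])

```text
time_s: 51.32
tcp_pos: [0.644, 0.1419, 0.0368]
ee_rot: [[-0.99, -0.14, -0.008], [-0.14, 0.99, -0.003], [0.009, -0.002, -1.0]]
wrist_force: [-10.3, -0.6, 2.6]
gripper_width: 0.161
```

move_arm([
  [[0,0,0,0,0,0,-1],[0,0,0,0,0,0,-1],[0,0,0,0,0,0,-1],[0,0,0,0,0,0,-1],[0,0,0,0,0,0,-1],[0,0,0,0,0,0,-1],[0,0,0,0,0,0,-1],[0,0,0,0,0,0,-1],[0,0,0,0,0,0,-1],[0,0,0,0,0,0,-1],[0,0,0,0,0,0,-1],[0,0,0,0,0,0,-1]],
])

```text
time_s: 52.82
tcp_pos: [0.644, 0.1419, 0.0368]
ee_rot: [[-0.99, -0.14, -0.008], [-0.14, 0.99, -0.003], [0.009, -0.002, -1.0]]
wrist_force: [-10.1, -0.0, 2.1]
gripper_width: 0.161
```

move_arm([
  [[0,0,0,0,0,0,-1],[0,0,0,0,0,0,-1],[0,0,0,0,0,0,-1],[0,0,0,0,0,0,-1],[0,0,0,0,0,0,-1],[0,0,0,0,0,0,-1],[0,0,0,0,0,0,-1],[0,0,0,0,0,0,-1],[0,0,0,0,0,0,-1],[0,0,0,0,0,0,-1],[0,0,0,0,0,0,-1],[0,0,0,0,0,0,-1]],
])

```text
time_s: 54.32
tcp_pos: [0.644, 0.1419, 0.0368]
ee_rot: [[-0.99, -0.14, -0.008], [-0.14, 0.99, -0.003], [0.009, -0.002, -1.0]]
wrist_force: [-11.0, 0.2, 2.4]
gripper_width: 0.162
```

move_arm([
  [[0,0,0,0,0,0,-1],[0,0,0,0,0,0,-1],[0,0,0,0,0,0,-1],[0,0,0,0,0,0,-1],[0,0,0,0,0,0,-1],[0,0,0,0,0,0,-1],[0,0,0,0,0,0,-1],[0,0,0,0,0,0,-1],[0,0,0,0,0,0,-1],[0,0,0,0,0,0,-1],[0,0,0,0,0,0,-1],[0,0,0,0,0,0,-1]],
])

```text
time_s: 55.82
tcp_pos: [0.644, 0.1419, 0.0368]
ee_rot: [[-0.99, -0.14, -0.008], [-0.14, 0.99, -0.003], [0.009, -0.002, -1.0]]
wrist_force: [-11.0, -0.4, 3.4]
gripper_width: 0.16
```

```bash
python3 - <<'E'
from h import *
st(); c,T=wr("w22.png"); crop(c["color"],110,100,310,240,4,"w22c.png")
E
```

```text
t 55.83 tcp [644.  141.9  36.8] a -171.94 tilt [-0.47 -0.17] F [-11.   -0.4   3.4] w 13.9
```

View pics/w22c.png

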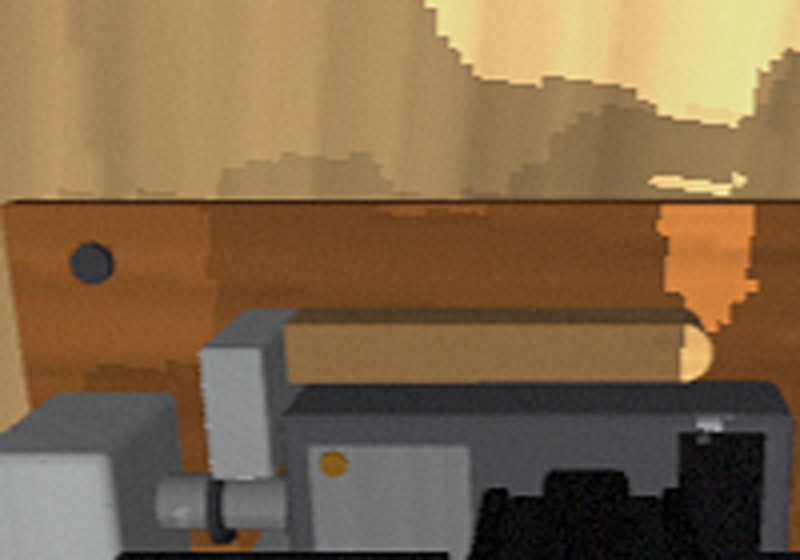

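move_arm([
  [[0.5,0,0,0,0,0,-1],[1,0,-1,0,0,0,-1],[0,0,-3,0,0,0,-1],[0,0,-3,0,0,0,-1],[0,0,-3,0,0,0,-1],[0,0,0,0,0,0,-1]],
])

```text
time_s: 56.62
tcp_pos: [0.6357, 0.1417, 0.1419]
ee_rot: [[-0.99, -0.142, 0.01], [-0.141, 0.99, 0.003], [-0.01, 0.002, -1.0]]
wrist_force: [0.8, -0.2, -3.4]
gripper_width: 0.16
```

```bash
python3 - <<'E'
from h import *
st(); c,T=wr("w23.png"); crop(c["color"],110,130,310,270,4,"w23c.png")
plan((.5527,-.2289,.13),182.4,8,-1)
E
```

```text
t 56.62 tcp [635.7 141.7 141.9] a -171.87 tilt [0.57 0.17] F [ 0.8 -0.2 -3.4] w 13.9
[[[1.66,-4.44,0.1,0.0,0.0,0.7,-1],[1.6,-4.46,0.11,0.0,0.0,0.7,-1],[1.55,-4.48,0.11,0.0,0.0,0.7,-1],[1.49,-4.5,0.11,0.0,0.0,0.7,-1],[1.43,-4.51,0.11,0.0,0.0,0.7,-1],[1.38,-4.53,0.11,0.0,0.0,0.7,-1],[1.32,-4.55,0.11,0.0,0.0,0.7,-1],[1.27,-4.56,0.12,0.0,0.0,0.7,-1]]]
```

View pics/w23c.png

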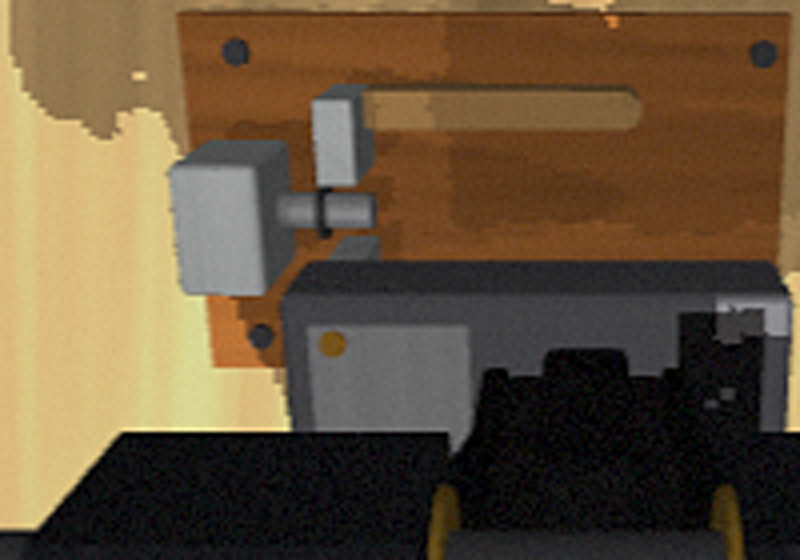

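Third pin flush as well. To slot y=-52, high over the stored tabs.

move_arm([
  [[1.66,-4.44,0.1,0,0,0.7,-1],[1.6,-4.46,0.1,0,0,0.7,-1],[1.55,-4.48,0.1,0,0,0.7,-1],[1.49,-4.5,0.1,0,0,0.7,-1],[1.43,-4.51,0.1,0,0,0.7,-1],[1.38,-4.53,0.1,0,0,0.7,-1],[1.32,-4.55,0.1,0,0,0.7,-1],[1.27,-4.56,0.1,0,0,0.7,-1],[0,0,0,0,0,0,-1],[0,0,0,0,0,0,-1]],
])

```text
time_s: 57.92
tcp_pos: [0.5513, -0.2293, 0.1286]
ee_rot: [[-0.999, -0.043, -0.002], [-0.043, 0.999, -0.0], [0.002, -0.0, -1.0]]
wrist_force: [1.0, 0.9, -2.0]
gripper_width: 0.16
```

```bash
python3 - <<'E'
from h import *
st(); plan((.5527,-.2289,.0365),182.4,5,-1)
E
```

```text
t 57.92 tcp [ 551.3 -229.3  128.6] a -177.54 tilt [-0.09 -0.01] F [ 1.   0.9 -2. ] w 14.0
[[[-0.03,0.01,1.84,-0.0,-0.0,0.0,-1],[-0.03,0.01,1.84,-0.0,-0.0,0.0,-1],[-0.03,0.01,1.84,-0.0,-0.0,0.0,-1],[-0.03,0.01,1.84,-0.0,-0.0,0.0,-1],[-0.03,0.01,1.84,-0.0,-0.0,0.0,-1]]]
```

move_arm([
  [[-0.03,0.01,1.84,0,0,0,-1],[-0.03,0.01,1.84,0,0,0,-1],[-0.03,0.01,1.84,0,0,0,-1],[-0.03,0.01,1.84,0,0,0,-1],[-0.03,0.01,1.84,0,0,0,-1],[0,0,0,0,0,0,-1]],
])

```text
time_s: 58.68
tcp_pos: [0.5537, -0.2276, 0.0369]
ee_rot: [[-0.999, -0.046, -0.001], [-0.046, 0.999, -0.001], [0.001, -0.0, -1.0]]
wrist_force: [1.0, -0.3, -1.4]
gripper_width: 0.156
```

```bash
python3 - <<'E'
from h import *
st(); c,T=wr("w24.png"); crop(c["color"],90,90,310,240,3.6,"w24c.png")
print(infr(T,RK)); lat(c,T,RK,-.052,.015,.033,.007,-.1,90,90,3.6)
f=lambda m:((obs(c,T,RK,m)-[90,90]+.5)*3.6-.5).round(0)
for m in [(-.031,-.089,.033),(-.031,-.067,.033)]: print(m,f(m))
E
```

```text
t 58.67 tcp [ 553.7 -227.6   36.9] a -177.37 tilt [-0.07 -0.03] F [ 1.  -0.3 -1.4] w 13.6
[-100.   -51.5]
wall edge [372. 442.] plate edge [473. 319.]
off -2.0 bottom [601. 360.] top [601. 393.]
off 0 bottom [601. 370.] top [601. 404.]
off 2.0 bottom [601. 380.] top [601. 414.]
(-0.031, -0.089, 0.033) [192. 319.]
(-0.031, -0.067, 0.033) [206. 441.]
```

View pics/w24c.png

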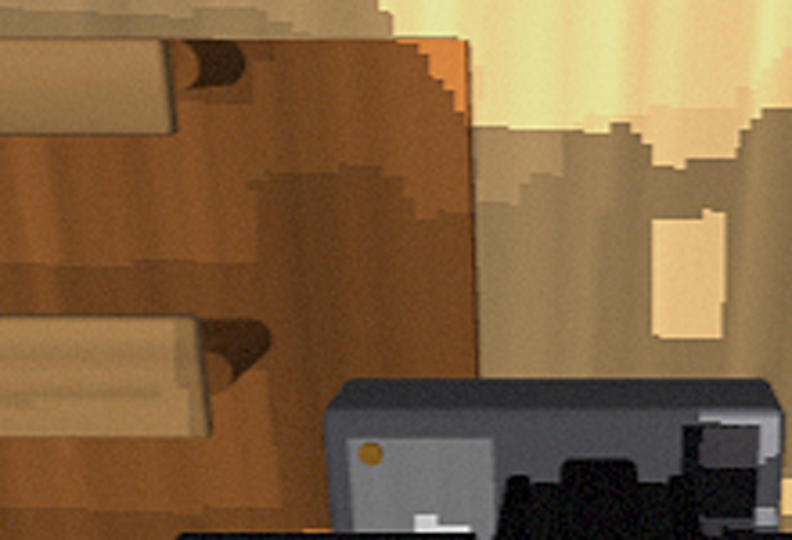

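move_arm([
  [[0,-0.17,0,0,0,0,-1],[-0.5,0,0,0,0,0,-1],[-1,0,0,0,0,0,-1],[-1,0,0,0,0,0,-1],[-1,0,0,0,0,0,-1],[-1,0,0,0,0,0,-1],[0,0,0,0,0,0,-1]],
])

```text
time_s: 59.6
tcp_pos: [0.5994, -0.2286, 0.0376]
ee_rot: [[-0.999, -0.044, 0.0], [-0.044, 0.999, -0.001], [-0.0, -0.001, -1.0]]
wrist_force: [-0.9, 0.2, -2.9]
gripper_width: 0.159
```

move_arm([
  [[-0.5,0,0,0,0,0,-1],[-1,0,0,0,0,0,-1],[-1,0,0,0,0,0,-1],[-0.5,0,0,0,0,0,-1],[-0.3,0,0,0,0,0,-1],[0,0,0,0,0,0,-1]],
])

```text
time_s: 60.35
tcp_pos: [0.6314, -0.2272, 0.0376]
ee_rot: [[-0.999, -0.044, -0.0], [-0.044, 0.999, -0.001], [0.0, -0.001, -1.0]]
wrist_force: [0.3, -0.4, -2.9]
gripper_width: 0.159
```

```bash
python3 - <<'E'
from h import *
st(); print(infr(tool(),RK))
E
```

```text
t 60.35 tcp [ 631.4 -227.2   37.6] a -177.5 tilt [-0.01 -0.03] F [ 0.3 -0.4 -2.9] w 13.9
[-22.3 -54.3]
```

move_arm([
  [[-0.3,0.05,0.1,0,0,0,-1],[0,0,0,0,0,0,-1]],
])

```text
time_s: 60.6
tcp_pos: [0.6344, -0.2266, 0.0367]
ee_rot: [[-0.999, -0.044, -0.0], [-0.044, 0.999, -0.001], [0.0, -0.001, -1.0]]
wrist_force: [-0.6, 1.0, -3.5]
gripper_width: 0.157
```

move_arm([
  [[-0.1,0,0,0,0,0,-1],[0,0,0,0,0,0,-1]],
])

```text
time_s: 60.85
tcp_pos: [0.6354, -0.2266, 0.0368]
ee_rot: [[-0.999, -0.044, 0.0], [-0.044, 0.999, -0.001], [-0.0, -0.001, -1.0]]
wrist_force: [0.1, 0.6, -2.2]
gripper_width: 0.158
```

move_arm([
  [[-0.1,0,0,0,0,0,-1],[0,0,0,0,0,0,-1]],
])

```text
time_s: 61.1
tcp_pos: [0.6359, -0.2265, 0.0367]
ee_rot: [[-0.999, -0.044, -0.001], [-0.044, 0.999, -0.001], [0.001, -0.0, -1.0]]
wrist_force: [-0.7, -0.1, -1.5]
gripper_width: 0.158
```

move_arm([
  [[-0.1,0,0,0,0,0,-1],[0,0,0,0,0,0,-1],[0,0,0,0,0,0,-1]],
])

```text
time_s: 61.48
tcp_pos: [0.636, -0.2265, 0.0365]
ee_rot: [[-0.999, -0.043, -0.003], [-0.043, 0.999, -0.0], [0.003, -0.0, -1.0]]
wrist_force: [-4.6, 0.4, 0.6]
gripper_width: 0.16
```

```bash
python3 - <<'E'
from h import *
st(); print(infr(tool(),RK))
E
```

```text
t 61.48 tcp [ 636.  -226.5   36.5] a -177.52 tilt [-0.17 -0.02] F [-4.6  0.4  0.6] w 13.9
[-17.7 -53.9]
```

Contact at the end stops. Release, rise, back off for a clear view.

move_arm([
  [[0,0,0,0,0,0,-0.3],[0,0,0,0,0,0,-0.3],[0,0,0,0,0,0,-0.3],[0,0,0,0,0,0,-0.3],[0,0,-1,0,0,0,-0.3],[0,0,-2,0,0,0,0],[0,0,-4,0,0,0,0],[0,0,-4,0,0,0,0],[0,0,-4,0,0,0,0],[0,3,0,0,0,0,0],[0,3,0,0,0,0,0],[0,0,0,0,0,0,0]],
])

```text
time_s: 62.98
tcp_pos: [0.635, -0.1649, 0.188]
ee_rot: [[-0.999, -0.046, 0.002], [-0.046, 0.999, -0.001], [-0.002, -0.001, -1.0]]
wrist_force: [-0.8, -0.7, -1.1]
gripper_width: 0.5
```

```bash
python3 - <<'E'
from h import *
st(); c,T=wr("w25.png"); crop(c["color"],190,70,320,220,4,"w25c.png")
f=lambda m:((obs(c,T,RK,m)-[190,70]+.5)*4-.5).round(0)
for y in (-.052,0,.052,.104): print(y,"tail",f((-.051,y-.02,.026)),f((-.051,y+.02,.026)),"tab",f((-.017,y,.066)))
cv2.imwrite("pics/top6.png",r.capture("top")["color"]); cv2.imwrite("pics/sc6.png",r.capture("scene")["color"])
E
```

```text
t 62.98 tcp [ 635.  -164.9  188. ] a -177.35 tilt [ 0.1  -0.04] F [-0.8 -0.7 -1.1] w 43.5
-0.052 tail [397. 139.] [392. 286.] tab [273. 225.]
0 tail [390. 328.] [385. 462.] tab [272. 430.]
0.052 tail [384. 500.] [379. 623.] tab [271. 615.]
0.104 tail [378. 658.] [374. 770.] tab [270. 783.]
```

View pics/w25c.png

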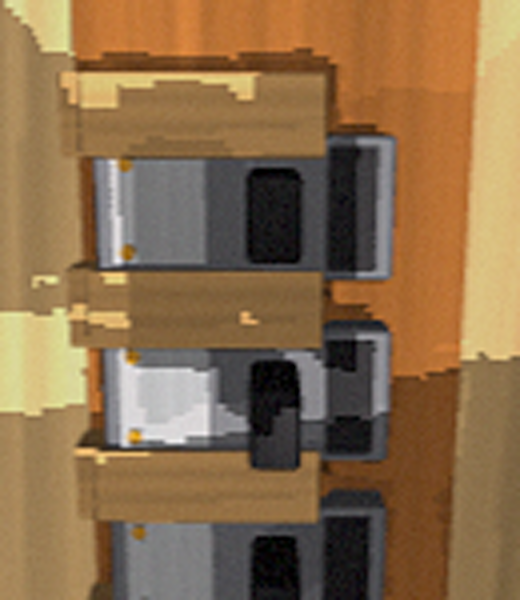

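View pics/top6.png

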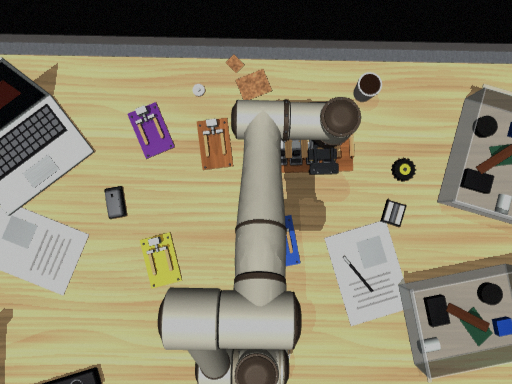

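View pics/sc6.png

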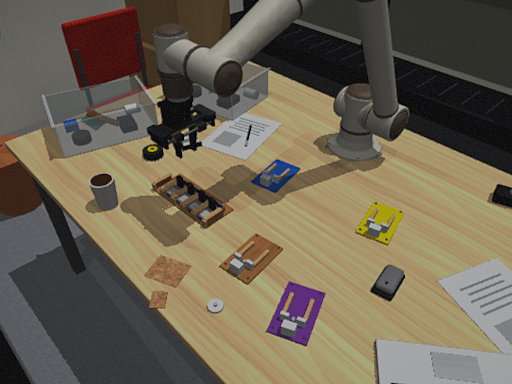

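move_arm([
  [[0,4,-1,0,0,0,0],[0,4,-1,0,0,0,0],[0,4,-1,0,0,0,0],[0,4,-1,0,0,0,0],[0,0,0,0,0,0,0],[0,0,0,0,0,0,0]],
])

```text
time_s: 63.88
tcp_pos: [0.6278, -0.0074, 0.2264]
ee_rot: [[-0.999, -0.043, -0.0], [-0.043, 0.999, -0.001], [0.0, -0.001, -1.0]]
wrist_force: [0.4, -0.9, 0.1]
gripper_width: 0.502
```

```bash
python3 - <<'E'
from h import *
st(); c,T=wr("w26.png"); crop(c["color"],180,20,330,200,3.3,"w26c.png")
f=lambda m:((obs(c,T,RK,m)-[180,20]+.5)*3.3-.5).round(0)
for y in (-.052,0,.052,.104): print(y,"tail",f((-.051,y-.02,.026)),f((-.051,y+.02,.026)))
t=r.capture("top")["color"]; crop(t,260,125,360,180,8,"rack2.png")
E
```

```text
t 63.88 tcp [627.8  -7.4 226.4] a -177.54 tilt [-0.02 -0.05] F [ 0.4 -0.9  0.1] w 43.6
-0.052 tail [ 360. -234.] [356. -89.]
0 tail [355. -48.] [351.  83.]
0.052 tail [350. 121.] [347. 240.]
0.104 tail [346. 274.] [342. 384.]
```

View pics/w26c.png

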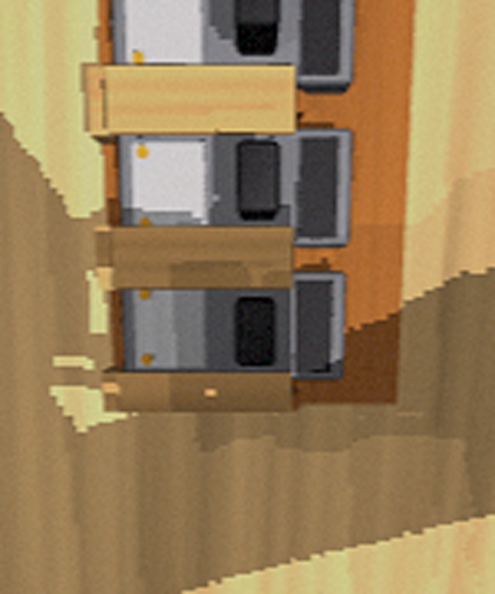

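View pics/rack2.png

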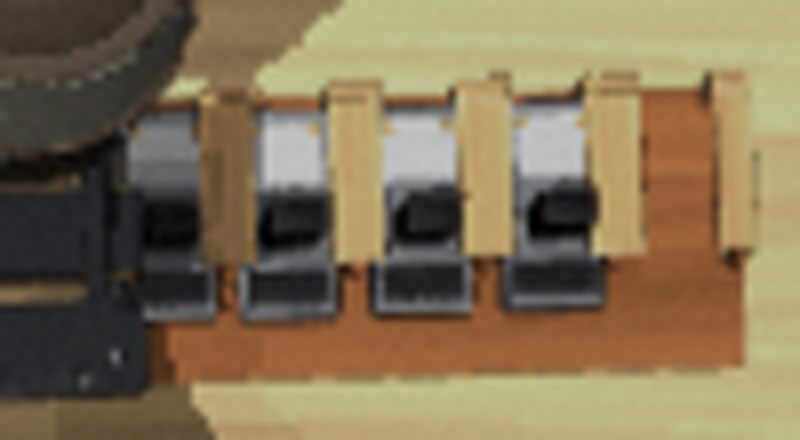

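All four modules are home in line with the stored one. Handing in.

```bash
python3 - <<'E'
from h import *
print(r.finish_job()); st()
E
```

```text
the job is handed in; nothing more can be done
None
the job is handed in; nothing more can be done
```

I found three loose modules; the fourth was absent. I pressed each one against the jig stops for about 6 s at roughly 9–11 N, then slid them nose first into the rack slots at y = +52, +104 and -52 mm and let go. The job was handed in at about 64 s and reported no verdict.

**Last checks:**
- **Pins:** the wrist views showed no pin standing proud on any of the three noses after pressing. I did not have a joint reading to confirm the depth.
- **Rack:** each module stalled on the end stops with 4–5 N before release. In the final wrist and top pictures all four tails line up with where a home module should be, to within about 1–2 mm.
- **Stored module:** it is still in the middle slot.
- **Bystanders:** the mouse, wheel and battery holder stand where they did at the start in the last full picture from the top camera.
- **Arm:** it ended clear of everything.

**One disagreement:** the top and wrist cameras differed by 1–2 mm on the jig and rack positions. I went by the wrist view, and the side forces stayed low during the slides. No check failed.

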